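# Mark a clamped test coupon with a spring punch

### The job

Take the marking punch with the long bar handle out of the rack, stand it upright on the rubber rest pad, let go, and take it anew across the middle of its handle so that it fits between the clear guards of the blue marking station. Press it squarely down on the centre mark of the coupon until its sprung foot has gone a good half of the way in, hold it steady like that for about a second without bottoming the spring or sliding, then lift it straight up, and press it nowhere else. Stand it upright on the rest pad again and let go, leaving everything else where it is.

Things in the scene. Friction and masses are not known exactly. Their poses are not given: they have to be found in the camera images.
- punch: Marking punch, 101 mm tall, about 0.3 kg, loose. Origin: centre of the underside of the foot when out; z runs up to the handle. Handle: black bar 62 mm long (its x), 26 mm thick (y), 26 mm high, from 75 to 101 mm above the origin. Below it a 24 mm thick steel barrel from 20 to 78 mm, then the sprung foot. Starts upright in one of the three rack bays, its bar along the bay.
- punch_foot (a joint): How far the punch's foot is pushed up into the barrel, in m: 0 is fully out, 0.012 is bottomed. Spring: pushing it in starts at about 6 N and takes 1 N more per mm, so about 13 N at 7 mm and 18 N when bottomed.
- foot_face (a point): Centre of the flat underside of the punch's foot, a steel disc 30 mm in diameter and 8 mm thick; it moves with the foot.
- rack: Fixed aluminium rack, origin at the centre of its underside, floor 6 mm thick; three bays side by side at y = -44, 0, +44 mm. Bays run along x, open at both ends, between partitions 52 mm long and 102 mm high. A bay is 40 mm wide: no room for fingers beside the 26 mm thick handle, so there the bar can be taken only by its two ends, which stand 5 mm past the partitions.
- rest_pad: Fixed flat black rubber pad 120 x 120 mm, 4 mm thick, on the table. Origin at the centre of its underside.
- station: Fixed blue base 130 (x) x 150 (y) x 12 mm, origin at the centre of its underside. Above it a 36 mm square level coupon between two clear guards: inner faces at y = -39 and +39 mm, tops 97 mm above the coupon. The punch fits in with its bar along y, held across its 26 mm thickness. Stage height differs each time and is not measured: coupon top 55 to 80 mm above the table; find it by touch.
- mark (a point): Point on the station's base straight below the centre mark (small dark dot in a ring) of the coupon: it gives the mark's x and y. The coupon's top is 43 to 68 mm above this point.
- knob_tool: Another tool in the rack, with a round knob, 98 mm tall. Leave it.
- short_tool: Another tool in the rack, with a short 34 mm handle, 73 mm tall. Leave it.
- beaker: Glass beaker, 60 mm across, 75 mm tall, beyond the pad. Leave it.
- jar: Small jar, 56 mm across, 70 mm tall. Leave it.
- weight: Brass weight, 40 mm across, 56 mm tall. Leave it.
- spare_coupon: Spare steel coupon 36 x 36 x 4 mm on the table near the robot. Leave it.
- driver: Screwdriver 150 mm long lying near the robot. Leave it.
- collar: Steel ring, 44 mm across, 14 mm tall, beyond the pad. Leave it.

How it is judged:
On the way, in this order (a step that is already met when the one before it is completed fails the run):
1. the punch stands upright on the rest pad, let go (horizontal distance between punch and rest_pad below 0.05 m and z of punch in the frame of rest_pad below 0.008 m and angle between punch's own z axis and vertical below 0.06 rad and linear speed of punch below 0.02 m/s and contact force between the fingers and punch below 0.1 N and value of joint punch_foot below 0.0015 m), for 0.2 s.
2. held in the fingers, the punch is pressed squarely (within 3.5 degrees) on the mark (within 4 mm), its foot pushed in 4.5 to 10.5 mm, for half a second (horizontal distance between foot_face and mark below 0.004 m and value of joint punch_foot between 0.0045 and 0.0105 m and angle between punch's own z axis and vertical below 0.06 rad and contact force between the fingers and punch above 2 N), for 0.5 s.
3. the punch is lifted straight up: foot out and over 100 mm above the table while still within 10 mm of the mark sideways (horizontal distance between foot_face and mark below 0.01 m and height (world z) of foot_face above 0.1 m and value of joint punch_foot below 0.001 m), for 0.05 s.
At the end, for the whole second after the job is handed in: The punch stands upright (within 3.5 degrees) and still on the rest pad, its foot fully out and its axis within 50 mm of the pad's centre, let go; the two other rack tools and all other loose things are within 20 mm of where they started (all of step 1 and distance of each of knob_tool, short_tool, beaker, jar, weight, spare_coupon, driver, collar from where it was at the start of the episode below 0.02 m); the robot touches nothing.
It fails at once if the punch's foot is pushed in more than 3 mm anywhere but on the mark (over 6 mm off it sideways), or slides off the mark while pressed (value of joint punch_foot above 0.003 m and horizontal distance between foot_face and mark above 0.006 m).
It fails at once if the punch's spring is bottomed (foot in more than 11.5 mm) (value of joint punch_foot above 0.0115 m).
It fails at once if the punch is tipped over (more than 40 degrees) (angle between punch's own z axis and vertical above 0.7 rad).
It fails at once if another loose thing is shifted by more than 30 mm (distance of any of knob_tool, short_tool, beaker, jar, weight, spare_coupon, driver, collar from where it was at the start of the episode above 0.03 m).
It also fails if it takes over 72 s, if anything falls off the work surface, if the arm or the gripper's body presses on something with over 40 N, if the wrist force passes 120 N, or if a joint passes its speed limit or range.

### The arm

A 6-joint arm with a two-finger parallel gripper is mounted at the origin on the work surface. World frame = base frame: x ahead of the robot, y to its left, z up, the work surface at z = 0. Lengths are in m, angles in rad, forces in N, time in s.
With the tool pointing down it reaches from about 0.225 to 0.875 m from the base axis. Payload 3.4 kg.
Tool frame: the origin (TCP) lies between the finger pads; the fingertips stand 11 mm ahead of it and the grasp point (between the pads) lies 8 mm behind it; z points along the fingers, y is the direction in which the jaws open and shut (so a half turn about z gives the same grasp; the last joint's range is limited). The gripper opens to 85 mm and grips with 20 to 120 N. Pads are 22 mm wide; open, the fingers measure 114 mm over their backs; the gripper's body (76 mm by 85 mm) begins 54 mm behind the grasp point. The pads swing forward as they close: fully open they stand 13 mm farther back than shut.
Start: joints at [-1.269, 0.276, 1.505, -0, 1.361, -0.121], TCP at [0.236, -0.524, 0.242] pointing down, gripper open.
Joint ranges: [-2.89, 2.89], [-0.75, 2.08], [0.22, 2.7], [-1.18, 4.32], [0.11, 2.71], [-2.7, 2.7]. Speed limits (rad/s): [2.57, 2.57, 3.14, 3.14, 3.14, 3.14].

### API

Orientations are given as a unit quaternion [w, x, y, z].
In Python, from rig import manip gives the robot as it stands. The module is installed in compiled form; this text tells all that it offers.
- The arm moves only by the tool move_arm, never from a script. Its argument "series" is a list that holds one entry, the list of rows, each a list of 7 numbers: the shift along the world's x, y, z in m, then the turn, a rotation vector about the world's x, y, z in rad, then the finger opening in m, from 0 to 0.0854. A call has 1 to 20 rows; each row shifts and turns the commanded pose from where the row before left it; what a row does not reach is not made up. A row lasts 1/12 s, in which the tool goes at most 41.7 mm and 7.16 degrees, less where a joint would pass 70% of its speed; a pose out of reach is approached as far as the arm can. A call with a gripper value outside its range is refused whole. The fingers move at their own pace and stop on an object; "newtons" is the grip in N (left out, the last holds). Time passes only in rows, so rows that do not move let the fingers close. It gives the time, the measured TCP pose, the force and the opening at its end, in the units of the state.
- manip.get_state(): the state, without advancing time (a new reading comes with each control period).
- manip.get_image(name): name is "scene" or "top" or "wrist"; returns a dict with "color" (384x512x3 uint8, red, green, blue), "fx", "fy", "cx", "cy" (pixels), "R" (3x3) and "t" (3): a world point X has camera coordinates R X + t; the wrist camera has in their place "tool_from_camera" (4x4, takes a point from camera to tool coordinates, whose origin is the TCP and whose axes are the flange's). Camera axes: x right, y down, z forward; pixel columns grow to the right and rows downward; lengths in m; the calibration is good to about 2 mm. A picture is of the moment at which its call begins: read the wrist's pose just before it. There is no depth.
- manip.sign_off(): hands the job in, once; it reports no verdict.
The state is a dict: "clock": time; "qpos": joint angles; "qd": joint speeds; "effort": joint torques, N m; "position": TCP position; "ee_rot": TCP orientation; "contact_force": force on the tool from outside, world axes, zero at the start; "moment": the same for the moment, N m; "width": finger opening in m.
Only numpy, scipy, OpenCV 4.12 (cv2) and the standard library are available. Lean on these libraries where they do the work, as an engineer would, in place of code of your own. Each camera call takes 0.05 s, during which the arm holds its last target.

## Working session

There is one attempt and no reset: what is moved stays moved. The work goes in short steps, Python scripts to look and compute and a tool call to move; the robot and the scene stay as the last step left them, time stands still between calls to the robot, and variables do not carry over. Pictures are saved under pics/ and viewed, and the job is handed in when it is done.

Besides the shell and the picture viewer there is one more tool, called after ">>>" by a JSON object that holds its "fn" and its "kwargs". move_arm: Moves the arm, as the interface text tells. Its arguments: {"type":"object","properties":{"series":{"type":"array"},"newtons":{"type":"number"}},"required":["series"]}

```bash
mkdir -p pics
cat > h.py <<'E'
from rig import manip
import numpy as np, cv2, json
def snap(name,fn):
    st=manip.get_state()
    im=manip.get_image(name)
    cv2.imwrite(f'pics/{fn}.png',im['color'][:,:,::-1])
    d={k:np.array(v).tolist() for k,v in im.items() if k!='color'}
    d['pos']=list(st['position']);d['rot']=list(st['ee_rot'])
    json.dump(d,open(f'pics/{fn}.json','w'))
    return im
def crop(fn,x0,y0,x1,y1,s,out):
    im=cv2.imread(f'pics/{fn}.png')[y0:y1,x0:x1]
    cv2.imwrite(f'pics/{out}.png',cv2.resize(im,None,fx=s,fy=s,interpolation=cv2.INTER_CUBIC))
def cam(fn):
    d=json.load(open(f'pics/{fn}.json'))
    K=np.array([[d['fx'],0,d['cx']],[0,d['fy'],d['cy']],[0,0,1]])
    if 'R' in d: return K,np.array(d['R']),np.array(d['t'])
    from scipy.spatial.transform import Rotation as Ro
    w,x,y,z=d['rot'];T=np.eye(4);T[:3,:3]=Ro.from_quat([x,y,z,w]).as_matrix();T[:3,3]=d['pos']
    M=np.linalg.inv(T@np.array(d['tool_from_camera']))
    return K,M[:3,:3],M[:3,3]
def pz(fn,u,v,z):
    K,R,t=cam(fn); d=R.T@np.linalg.inv(K)@np.array([u,v,1.]); c=-R.T@t
    return c+d*(z-c[2])/d[2]
def proj(fn,X):
    K,R,t=cam(fn); p=K@(R@np.array(X)+t); return p[:2]/p[2]
def tri(a,b):
    A=[];B=[]
    for fn,u,v in (a,b):
        K,R,t=cam(fn); d=R.T@np.linalg.inv(K)@np.array([u,v,1.]);d/=np.linalg.norm(d);c=-R.T@t
        P=np.eye(3)-np.outer(d,d);A.append(P);B.append(P@c)
    return np.linalg.solve(sum(A),sum(B))
def st():
    s=manip.get_state()
    print({k:np.round(s[k],4).tolist() for k in ('clock','qpos','position','ee_rot','contact_force','moment','width')})
E
python3 - <<'E'
from h import *
st()
for n in('scene','top','wrist'):
    snap(n,n+'0')
    crop(n+'0',0,0,512,384,1.5,n+'0b')
for n in('scene0','top0','wrist0'):
    K,R,t=cam(n);print(n,K[0,0],(-R.T@t).round(3),R.round(2).tolist())
E
```

```text
{'clock': 0.0, 'qpos': [-1.269, 0.2766, 1.5062, -0.0, 1.3607, -0.121], 'position': [0.2358, -0.5239, 0.2414], 'ee_rot': [-0.0009, 0.9777, 0.2098, -0.0001], 'contact_force': [-0.6594, 0.3113, 0.0847], 'moment': [0.0358, 0.0032, -0.0143], 'width': 0.0854}
scene0 476.7254500447113 [ 0.981 -0.736  0.593] [[0.88, 0.48, -0.0], [0.26, -0.49, -0.83], [-0.4, 0.73, -0.55]]
top0 383.9467096713978 [0.462 0.013 0.807] [[-0.0, -1.0, 0.0], [-0.99, 0.0, -0.15], [0.15, -0.0, -0.99]]
wrist0 336.44425560611387 [ 0.302 -0.494  0.372] [[0.41, -0.91, -0.0], [-0.87, -0.39, 0.29], [-0.26, -0.12, -0.96]]
```

View pics/scene0b.png

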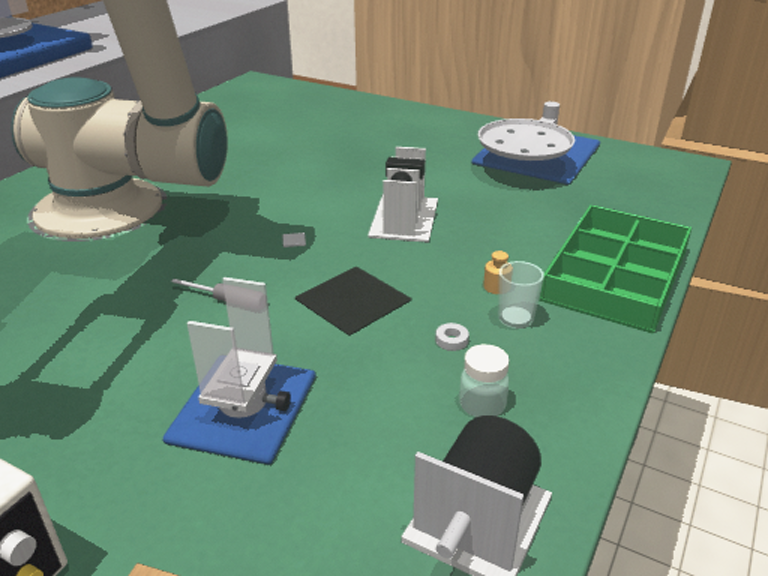

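View pics/top0b.png

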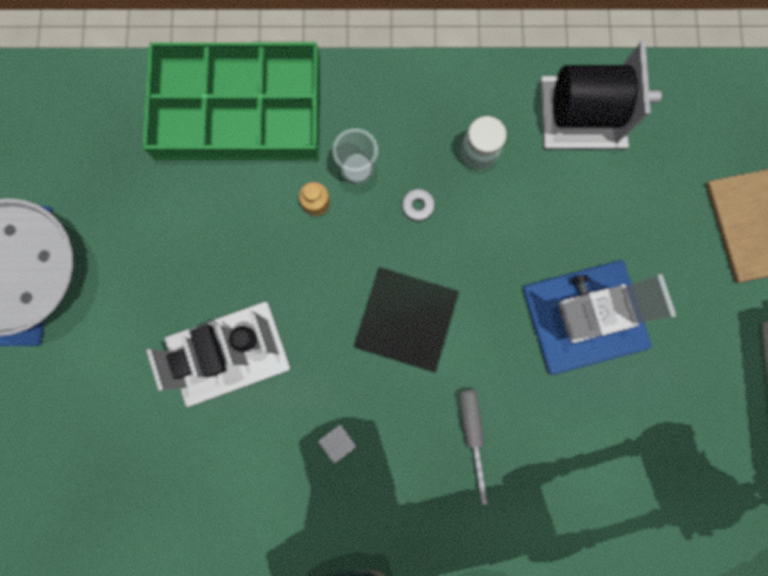

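View pics/wrist0b.png

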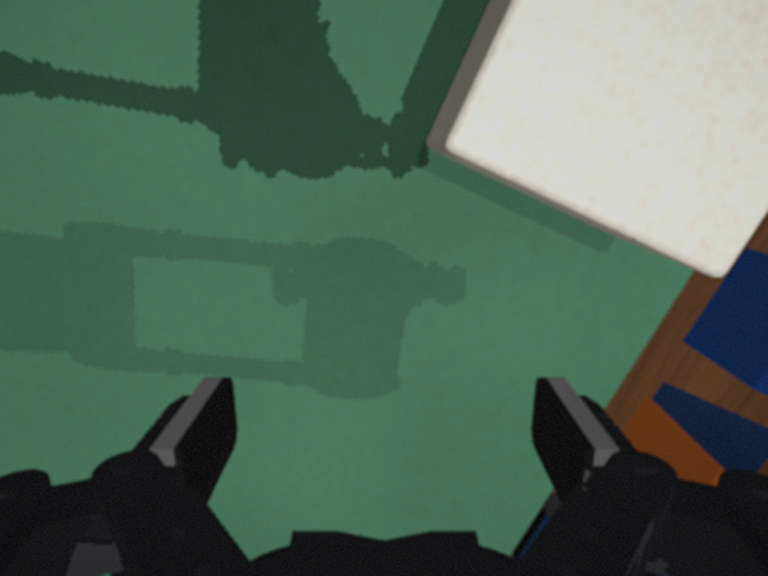

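The scene view shows the whole bench. In the top view, the rack is near (228,355) of the 1.5x picture with the bar in its middle bay, the short tool on the left and the knob on the right. The pad is near (406,318) and the station near (590,315). I'll enlarge these.

Run:
```python
from h import *
crop('top0',90,190,210,280,6,'tr')
crop('top0',340,165,460,255,6,'ts')
crop('top0',225,170,315,255,6,'tp')
crop('scene0',230,90,310,170,7,'sr')
crop('scene0',100,180,220,315,4,'ss')
```

```text
(no output)
```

View pics/tr.png

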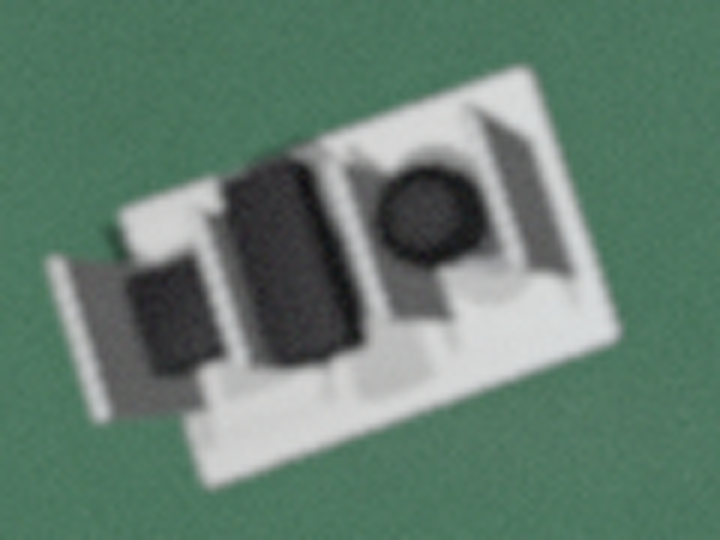

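View pics/ts.png

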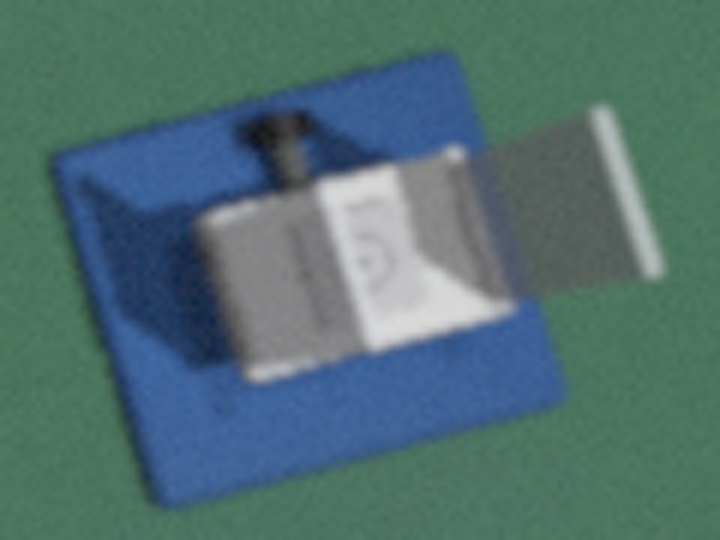

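View pics/sr.png

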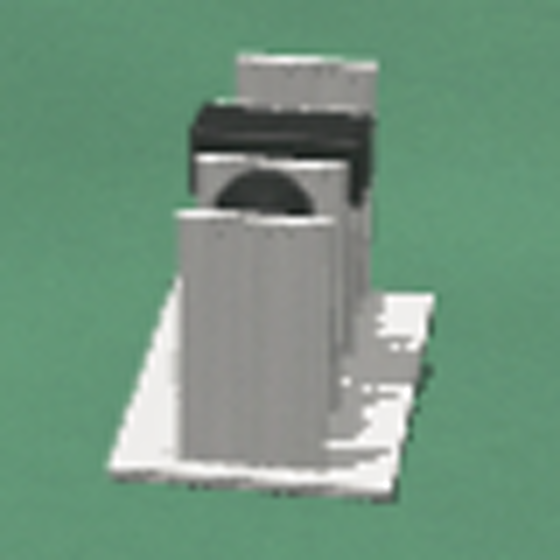

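View pics/ss.png

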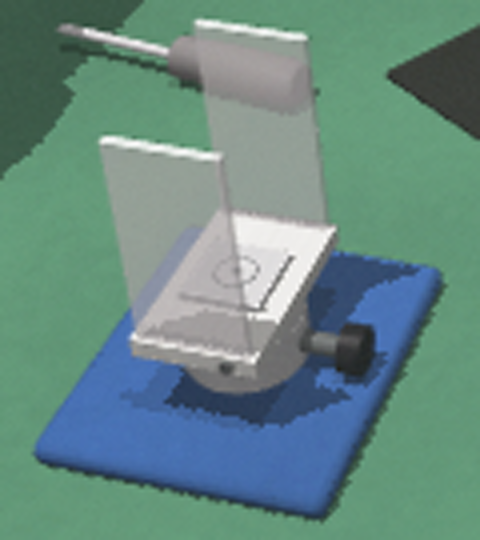

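View pics/tp.png

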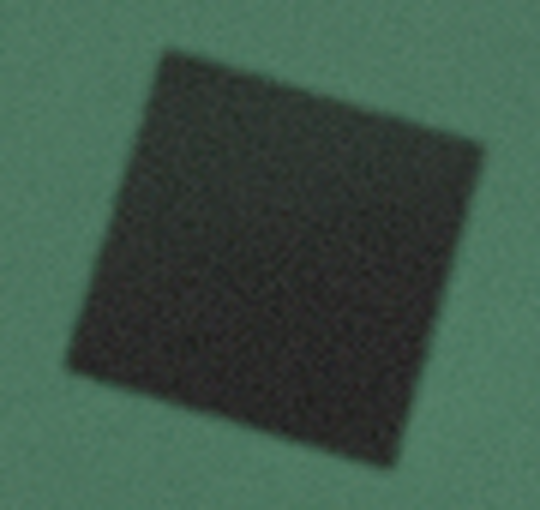

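The crops are clear enough to measure. The bar's top corners sit around (228,178)–(362,342) in the rack crop, the mark dot is at (366,261) in the top crop and (237,271) in the scene crop, and the pad and base corners are visible.

Run:
```python
from h import *
def q(pts,o,s,z,n):
    P=np.array([pz('top0',x/s+o[0],y/s+o[1],z) for x,y in pts])[:,:2]
    e=np.roll(P,-1,0)-P
    print(n,'c',P.mean(0).round(4),'len',np.linalg.norm(e,axis=1).round(4),'ang',np.degrees(np.arctan2(e[:,1],e[:,0])).round(1))
q([(120,212),(527,66),(620,340),(208,488)],(90,190),6,.006,'rack')
q([(228,178),(302,155),(362,342),(270,365)],(90,190),6,.107,'bar')
q([(55,155),(455,52),(565,398),(165,505)],(340,165),6,.012,'station')
q([(165,48),(485,147),(393,467),(68,368)],(225,170),6,.004,'pad')
m=tri(('top0',366/6+340,261/6+165),('scene0',237/4+100,271/4+180));print('mark',m.round(4))
print(proj('top0',m),proj('scene0',m),366/6+340,261/6+165,237/4+100,271/4+180)
# guard tops in scene/top
```

```text
rack c [0.4883 0.2221] len [0.1484 0.101  0.1477 0.1001] ang [ -70.2 -160.2  109.5   20.2]
bar c [0.4897 0.2197] len [0.0232 0.0598 0.0281 0.0581] ang [ -72.7 -160.3  103.8   14.9]
station c [ 0.5372 -0.2765] len [0.1468 0.1249 0.1441 0.1253] ang [ -75.8 -166.2  104.4   15.1]
pad c [ 0.5355 -0.0265] len [0.1181 0.1165 0.1173 0.1177] ang [-107.7  162.8   72.9  -16.9]
mark [ 0.5378 -0.2781  0.0578]
[400.83465493 208.31643413] [158.96895827 247.74419714] 401.0 208.5 159.25 247.75
```

The measurements hold together. The rack base comes out 148x101 mm, the station base 146x125 mm and the pad 118 mm square, all with right angles. The mark's height triangulates to about 58 mm, inside the allowed range. Now moving over the rack with the jaws along its x axis (about 20°).

>>> {"fn": "move_arm", "kwargs": {"series": [[[0.0127, 0.0373, 0, 0, 0, 0.075, 0.0854], [0.0127, 0.0373, 0, 0, 0, 0.075, 0.0854], [0.0127, 0.0373, 0, 0, 0, 0.075, 0.0854], [0.0127, 0.0373, 0, 0, 0, 0.075, 0.0854], [0.0127, 0.0373, 0, 0, 0, 0.075, 0.0854], [0.0127, 0.0373, 0, 0, 0, 0.075, 0.0854], [0.0127, 0.0373, 0, 0, 0, 0.075, 0.0854], [0.0127, 0.0373, 0, 0, 0, 0.075, 0.0854], [0.0127, 0.0373, 0, 0, 0, 0.075, 0.0854], [0.0127, 0.0373, 0, 0, 0, 0.075, 0.0854], [0.0127, 0.0373, 0, 0, 0, 0.075, 0.0854], [0.0127, 0.0373, 0, 0, 0, 0.075, 0.0854], [0.0127, 0.0373, 0, 0, 0, 0.075, 0.0854], [0.0127, 0.0373, 0, 0, 0, 0.075, 0.0854], [0.0127, 0.0373, 0, 0, 0, 0.075, 0.0854], [0.0127, 0.0373, 0, 0, 0, 0.075, 0.0854], [0.0127, 0.0373, 0, 0, 0, 0.075, 0.0854], [0.0127, 0.0373, 0, 0, 0, 0.075, 0.0854], [0.0127, 0.0373, 0, 0, 0, 0.075, 0.0854], [0.0127, 0.0373, 0, 0, 0, 0.075, 0.0854]]], "newtons": 40}}

```text
clock: 1.82
position: [0.4899, 0.2237, 0.2421]
ee_rot: [-0.0, 0.571, 0.821, -0.0]
contact_force: [0.4, -0.9, -0.5]
width: 0.0854
```

>>> {"fn": "move_arm", "kwargs": {"series": [[[0, 0, 0, 0, 0, 0, 0.0854], [0, 0, 0, 0, 0, 0, 0.0854], [0, 0, 0, 0, 0, 0, 0.0854]]]}}

```text
clock: 2.07
position: [0.4893, 0.2212, 0.2417]
ee_rot: [-0.0, 0.572, 0.82, -0.001]
contact_force: [-0.4, 0.0, -0.3]
width: 0.0857
```

```bash
cat >> h.py <<'E'
from scipy.spatial.transform import Rotation as Ro
def jaw():
    w,x,y,z=manip.get_state()['ee_rot'];R=Ro.from_quat([x,y,z,w]).as_matrix()
    print('jaw deg',np.degrees(np.arctan2(R[1,1],R[0,1])).round(2),'toolx',R[:,0].round(3),'toolz',R[:,2].round(4))
E
python3 - <<'E'
from h import *
st();jaw()
snap('wrist','w1');snap('top','t1')
crop('w1',0,0,512,384,1.5,'w1b')
print(cam('w1'))
E
```

```text
{'clock': 2.0667, 'qpos': [0.2955, 0.22, 1.584, -0.0008, 1.3394, -0.0566], 'position': [0.4893, 0.2212, 0.2417], 'ee_rot': [-0.0003, 0.5723, 0.8201, -0.001], 'contact_force': [-0.4031, 0.0463, -0.3122], 'moment': [-0.0212, 0.0079, 0.0019], 'width': 0.0857}
jaw deg 20.18 toolx [-0.345  0.939 -0.001] toolz [-0.0016 -0.0013 -1.    ]
(array([[336.44425561,   0.        , 255.74446176],
       [  0.        , 336.44425561, 193.83806707],
       [  0.        ,   0.        ,   1.        ]]), array([[ 0.9387195 ,  0.3446789 , -0.00146935],
       [ 0.3304491 , -0.89873651,  0.28822919],
       [ 0.09802597, -0.27105191, -0.95756032]]), array([-0.53473127,  0.00070811,  0.38961675]))
```

View pics/w1b.png

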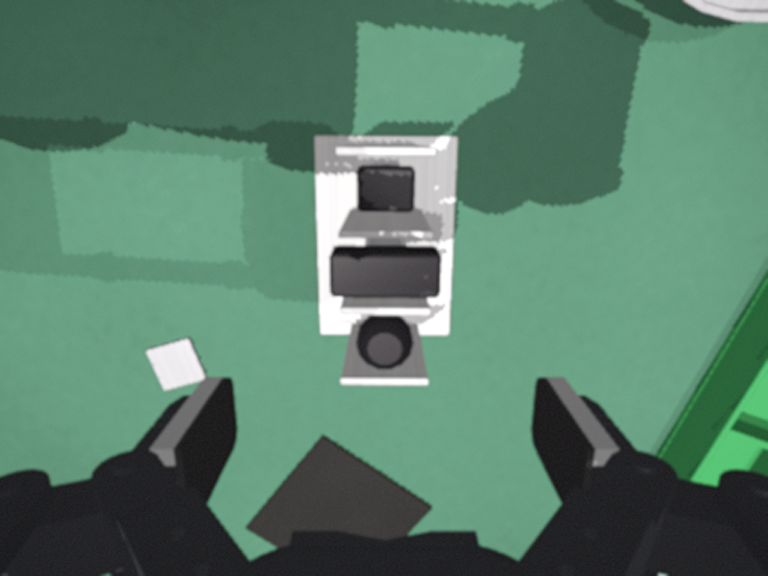

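The wrist view shows the bar squarely between the fingers at about (385,272) of the 1.5x picture, between the short tool at (386,188) and the knob at (384,342). Enlarging it.

Run:
```python
from h import *
crop('w1',200,80,320,270,4,'w1c')
crop('t1',90,190,210,280,6,'t1c')
K,R,t=cam('w1');print(-R.T@t)
```

```text
[0.46353611 0.29055335 0.37209174]
```

View pics/w1c.png

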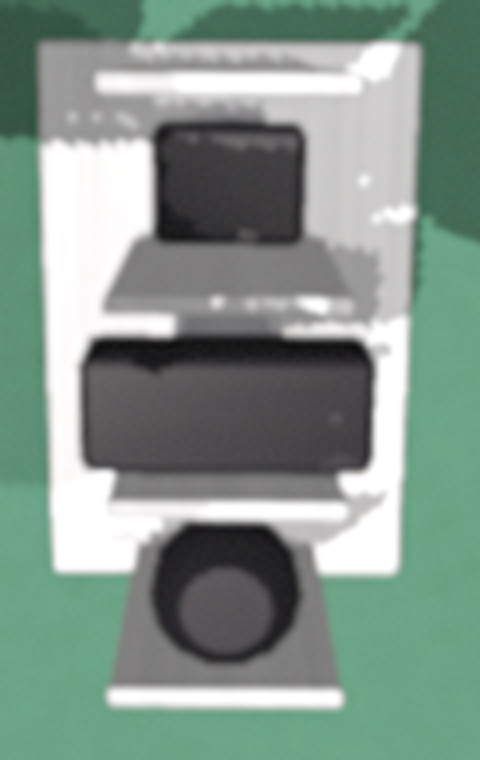

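Run:
```python
from h import *
P=np.array([pz('w1',x/4+200,y/4+80,.107) for x,y in [(83,363),(373,363),(371,469),(84,467)]])[:,:2]
e=np.roll(P,-1,0)-P
print(P.mean(0),np.linalg.norm(e,axis=1),np.degrees(np.arctan2(e[:,1],e[:,0])))
P=np.array([pz('w1',x/4+200,y/4+80,.006) for x,y in [(38,42),(422,42),(402,574),(53,574)]])[:,:2]
e=np.roll(P,-1,0)-P
print(P.mean(0),np.linalg.norm(e,axis=1),np.degrees(np.arctan2(e[:,1],e[:,0])))
```

```text
[0.48870473 0.22369486] [0.0584482  0.0223774  0.05920772 0.02195539] [  20.18138588  -69.05355846 -160.22972048  108.98294501]
[0.48936583 0.22318019] [0.09985583 0.14838334 0.10184807 0.14845079] [  20.16174489  -69.6488298  -159.80412559  109.58216122]
```

Both cameras put the bar at about (0.489, 0.2225) with a yaw of 20.2°. Descending to put the grasp point at mid-handle (z 0.094), then closing gently.

>>> {"fn": "move_arm", "kwargs": {"series": [[[0, 0.0015, -0.0195, 0, 0, 0, 0.0854], [0, 0, -0.0195, 0, 0, 0, 0.0854], [0, 0, -0.0195, 0, 0, 0, 0.0854], [0, 0, -0.0195, 0, 0, 0, 0.0854], [0, 0, -0.0195, 0, 0, 0, 0.0854], [0, 0, -0.0195, 0, 0, 0, 0.0854], [0, 0, -0.0195, 0, 0, 0, 0.0854], [0, 0, -0.0195, 0, 0, 0, 0.0854], [0, 0, 0, 0, 0, 0, 0.0854], [0, 0, 0, 0, 0, 0, 0.0854]]]}}

```text
clock: 3.0
position: [0.4892, 0.2217, 0.0861]
ee_rot: [-0.001, 0.573, 0.819, -0.001]
contact_force: [0.5, -0.9, 0.5]
width: 0.0853
```

Run:
```python
from h import *
st()
snap('wrist','w2');snap('scene','s2')
crop('w2',0,0,512,384,1.5,'w2b');crop('s2',200,40,340,190,4,'s2b')
```

```text
{'clock': 3.0, 'qpos': [0.296, 0.3563, 1.8137, -0.0002, 0.9737, -0.0539], 'position': [0.4892, 0.2217, 0.0861], 'ee_rot': [-0.0006, 0.5732, 0.8194, -0.0009], 'contact_force': [0.4831, -0.9345, 0.5143], 'moment': [0.0432, -0.01, -0.0091], 'width': 0.0853}
```

View pics/w2b.png

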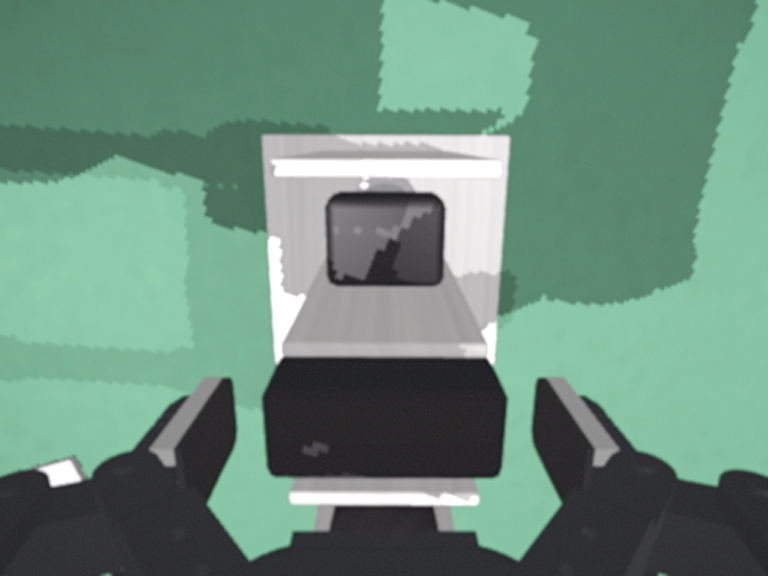

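View pics/s2b.png

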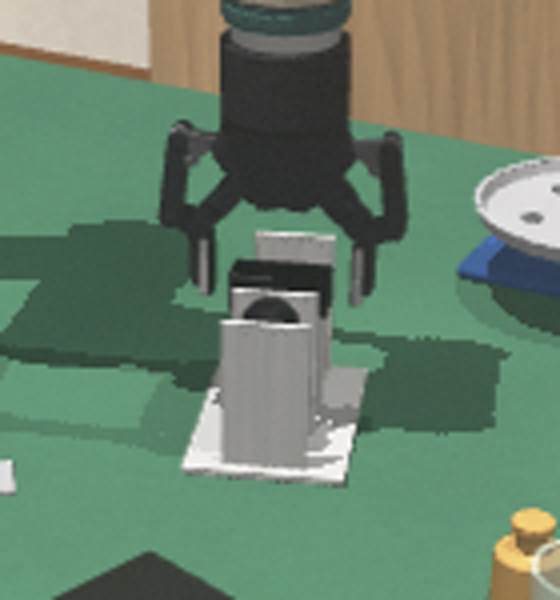

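The bar lies centred between the fingers, with its middle at column 385 and both pads clear. Checking the centring across the thickness, then closing.

Run:
```python
from h import *
for z in (.105,.107):
  P=np.array([pz('w2',x/1.5,y/1.5,z) for x,y in [(265,397),(507,397),(501,475),(269,475)]])
  e=np.roll(P,-1,0)-P
  print(P.mean(0),np.linalg.norm(e,axis=1))
```

```text
[0.48860471 0.2234154  0.105     ] [0.05958237 0.022511   0.06009863 0.0225369 ]
[0.48815727 0.22462817 0.107     ] [0.05851344 0.02210714 0.05902043 0.02213257]
```

>>> {"fn": "move_arm", "kwargs": {"series": [[[0, 0, 0, 0, 0, 0, 0.07], [0, 0, 0, 0, 0, 0, 0.064], [0, 0, 0, 0, 0, 0, 0.06], [0, 0, 0, 0, 0, 0, 0.05], [0, 0, 0, 0, 0, 0, 0.05], [0, 0, 0, 0, 0, 0, 0.05], [0, 0, 0, 0, 0, 0, 0.05], [0, 0, 0, 0, 0, 0, 0.05]]], "newtons": 40}}

```text
clock: 3.77
position: [0.4905, 0.2232, 0.0867]
ee_rot: [0.001, 0.572, 0.82, 0.001]
contact_force: [0.1, -0.5, 5.5]
width: 0.0612
```

Gripped at 61 mm opening. Lifting straight up.

>>> {"fn": "move_arm", "kwargs": {"series": [[[0, 0, 0.003, 0, 0, 0, 0.05], [0, 0, 0.006, 0, 0, 0, 0.05], [0, 0, 0.01, 0, 0, 0, 0.05], [0, 0, 0.012, 0, 0, 0, 0.05], [0, 0, 0.015, 0, 0, 0, 0.05], [0, 0, 0.015, 0, 0, 0, 0.05], [0, 0, 0.015, 0, 0, 0, 0.05], [0, 0, 0.015, 0, 0, 0, 0.05], [0, 0, 0.015, 0, 0, 0, 0.05], [0, 0, 0.015, 0, 0, 0, 0.05], [0, 0, 0.015, 0, 0, 0, 0.05], [0, 0, 0.007, 0, 0, 0, 0.05], [0, 0, 0, 0, 0, 0, 0.05], [0, 0, 0, 0, 0, 0, 0.05]]], "newtons": 60}}

```text
clock: 4.93
position: [0.4896, 0.223, 0.2292]
ee_rot: [-0.0, 0.572, 0.82, -0.0]
contact_force: [-0.4, -0.7, -3.4]
width: 0.0609
```

Run:
```python
from h import *
st();jaw()
snap('wrist','w3');snap('scene','s3')
crop('w3',0,0,512,384,1.5,'w3b');crop('s3',200,0,340,170,4,'s3b')
```

```text
{'clock': 4.9333, 'qpos': [0.2981, 0.2284, 1.6046, 0.0, 1.3089, -0.054], 'position': [0.4896, 0.223, 0.2292], 'ee_rot': [-0.0001, 0.5724, 0.82, -0.0001], 'contact_force': [-0.44, -0.6848, -3.3675], 'moment': [0.0598, 0.0372, -0.0334], 'width': 0.0609}
jaw deg 20.17 toolx [-0.345  0.939  0.   ] toolz [-3.e-04 -0.e+00 -1.e+00]
```

View pics/s3b.png

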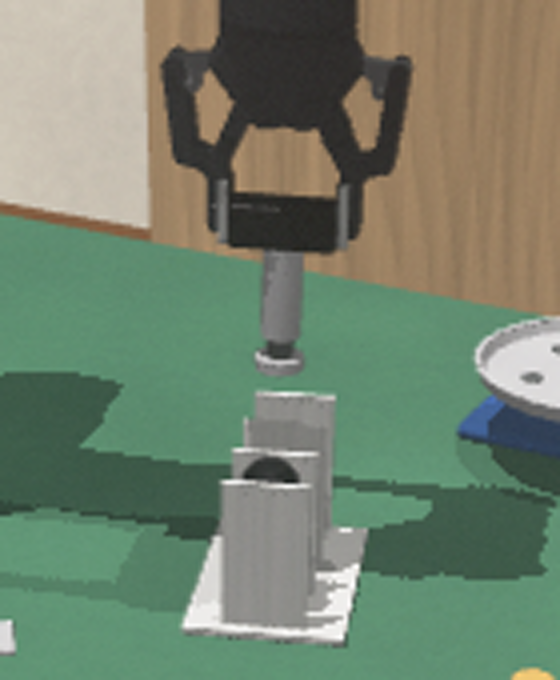

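View pics/w3b.png

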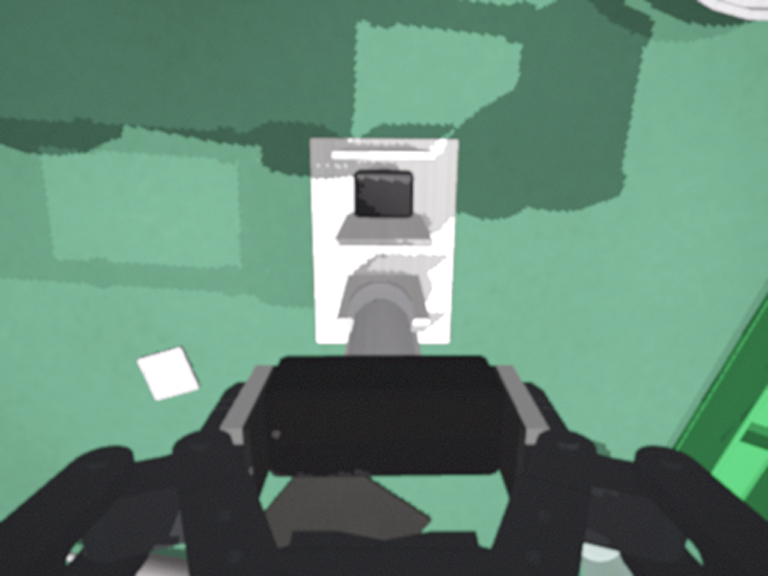

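The punch hangs straight in the grip, carrying about 3.4 N, and the other tools weren't touched. Carrying it to the pad and turning so its bar lies along the station's y (about 104.5°).

>>> {"fn": "move_arm", "kwargs": {"series": [[[0.0023, -0.0125, 0, 0, 0, 0.03, 0.05], [0.0023, -0.0125, 0, 0, 0, 0.06, 0.05], [0.0023, -0.0125, 0, 0, 0, 0.08, 0.05], [0.0023, -0.0125, 0, 0, 0, 0.08, 0.05], [0.0023, -0.0125, 0, 0, 0, 0.08, 0.05], [0.0023, -0.0125, 0, 0, 0, 0.08, 0.05], [0.0023, -0.0125, 0, 0, 0, 0.08, 0.05], [0.0023, -0.0125, 0, 0, 0, 0.08, 0.05], [0.0023, -0.0125, 0, 0, 0, 0.08, 0.05], [0.0023, -0.0125, 0, 0, 0, 0.08, 0.05], [0.0023, -0.0125, 0, 0, 0, 0.08, 0.05], [0.0023, -0.0125, 0, 0, 0, 0.08, 0.05], [0.0023, -0.0125, 0, 0, 0, 0.08, 0.05], [0.0023, -0.0125, 0, 0, 0, 0.08, 0.05], [0.0023, -0.0125, 0, 0, 0, 0.08, 0.05], [0.0023, -0.0125, 0, 0, 0, 0.08, 0.05], [0.0023, -0.0125, 0, 0, 0, 0.08, 0.05], [0.0023, -0.0125, 0, 0, 0, 0.08, 0.05], [0.0023, -0.0125, 0, 0, 0, 0.07, 0.05], [0.0023, -0.012, 0, 0, 0, 0.03, 0.05]]]}}

```text
clock: 6.7
position: [0.5353, -0.027, 0.228]
ee_rot: [-0.001, -0.127, 0.992, 0.0]
contact_force: [-0.4, 0.4, -2.5]
width: 0.0609
```

>>> {"fn": "move_arm", "kwargs": {"series": [[[0, 0, -0.015, 0, 0, 0, 0.05], [0, 0, -0.02, 0, 0, 0, 0.05], [0, 0, -0.02, 0, 0, 0, 0.05], [0, 0, -0.02, 0, 0, 0, 0.05], [0, 0, -0.02, 0, 0, 0, 0.05], [0, 0, -0.02, 0, 0, 0, 0.05], [0, 0, -0.01, 0, 0, 0, 0.05], [0, 0, -0.005, 0, 0, 0, 0.05], [0, 0, 0, 0, 0, 0, 0.05], [0, 0, 0, 0, 0, 0, 0.05]]]}}

```text
clock: 7.53
position: [0.5364, -0.0264, 0.0996]
ee_rot: [0.0, -0.125, 0.992, -0.0]
contact_force: [0.9, 0.1, -2.1]
width: 0.0609
```

Run:
```python
from h import *
st();jaw()
snap('scene','s4');snap('top','t4')
crop('s4',170,60,310,230,4,'s4b')
crop('t4',210,150,330,270,5,'t4b')
```

```text
{'clock': 7.5333, 'qpos': [-0.1789, 0.3397, 1.7989, 0.0001, 1.0025, -2.001], 'position': [0.5364, -0.0264, 0.0996], 'ee_rot': [0.0003, -0.1253, 0.9921, -0.0], 'contact_force': [0.9412, 0.1142, -2.1313], 'moment': [0.0451, 0.0274, 0.0156], 'width': 0.0609}
jaw deg 104.39 toolx [-0.969 -0.249 -0.   ] toolz [ 5.e-04  0.e+00 -1.e+00]
```

View pics/s4b.png

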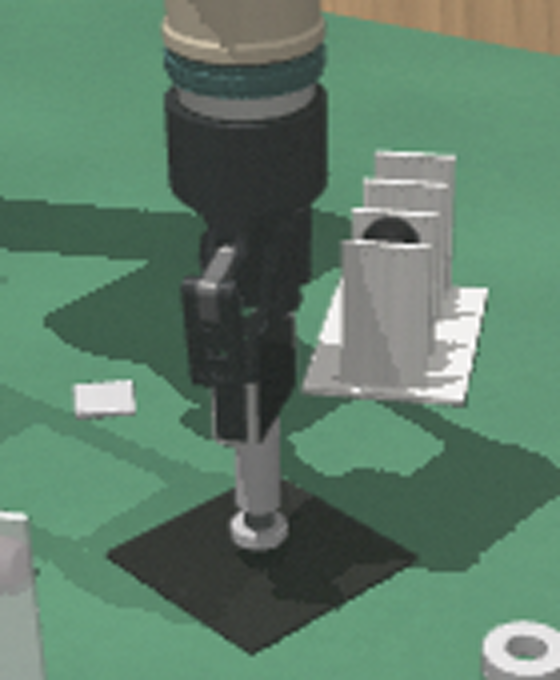

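The punch hangs above the pad with its foot at about (258,525) in the crop, roughly 15 mm above the surface. Lowering in small steps and watching the force.

>>> {"fn": "move_arm", "kwargs": {"series": [[[0, 0, -0.005, 0, 0, 0, 0.05], [0, 0, -0.005, 0, 0, 0, 0.05], [0, 0, -0.002, 0, 0, 0, 0.05], [0, 0, 0, 0, 0, 0, 0.05], [0, 0, 0, 0, 0, 0, 0.05]]]}}

```text
clock: 8.05
position: [0.5358, -0.0264, 0.0872]
ee_rot: [-0.0, -0.125, 0.992, 0.0]
contact_force: [0.4, -0.1, -2.7]
width: 0.0611
```

>>> {"fn": "move_arm", "kwargs": {"series": [[[0, 0, -0.001, 0, 0, 0, 0.05], [0, 0, 0, 0, 0, 0, 0.05], [0, 0, 0, 0, 0, 0, 0.05]]]}}

```text
clock: 8.3
position: [0.536, -0.0264, 0.0864]
ee_rot: [0.0, -0.125, 0.992, 0.0]
contact_force: [-1.1, 0.1, -2.9]
width: 0.0607
```

>>> {"fn": "move_arm", "kwargs": {"series": [[[0, 0, -0.001, 0, 0, 0, 0.05], [0, 0, 0, 0, 0, 0, 0.05], [0, 0, 0, 0, 0, 0, 0.05]]]}}

```text
clock: 8.55
position: [0.5362, -0.0264, 0.0861]
ee_rot: [0.0, -0.125, 0.992, -0.0]
contact_force: [-0.6, -0.8, 3.7]
width: 0.0607
```

>>> {"fn": "move_arm", "kwargs": {"series": [[[0, 0, -0.0005, 0, 0, 0, 0.05], [0, 0, 0, 0, 0, 0, 0.05], [0, 0, 0, 0, 0, 0, 0.05]]]}}

```text
clock: 8.8
position: [0.5362, -0.0264, 0.0852]
ee_rot: [0.0, -0.125, 0.992, -0.0]
contact_force: [0.4, -0.2, 5.3]
width: 0.061
```

Contact came at TCP z ≈ 0.086. Easing back 1 mm and releasing.

>>> {"fn": "move_arm", "kwargs": {"series": [[[0, 0, 0.001, 0, 0, 0, 0.05], [0, 0, 0, 0, 0, 0, 0.05], [0, 0, 0, 0, 0, 0, 0.062], [0, 0, 0, 0, 0, 0, 0.064], [0, 0, 0, 0, 0, 0, 0.07], [0, 0, 0, 0, 0, 0, 0.0854], [0, 0, 0, 0, 0, 0, 0.0854], [0, 0, 0, 0, 0, 0, 0.0854], [0, 0, 0, 0, 0, 0, 0.0854]]]}}

```text
clock: 9.55
position: [0.5359, -0.0264, 0.0857]
ee_rot: [-0.0, -0.125, 0.992, 0.0]
contact_force: [-0.2, -0.4, -0.2]
width: 0.0854
```

Run:
```python
from h import *
st();jaw()
snap('wrist','w5');snap('scene','s5')
crop('w5',0,0,512,384,1.5,'w5b');crop('s5',170,60,310,230,4,'s5b')
```

```text
{'clock': 9.55, 'qpos': [-0.179, 0.3552, 1.8168, 0.0001, 0.9698, -2.001], 'position': [0.5359, -0.0264, 0.0857], 'ee_rot': [-0.0001, -0.1253, 0.9921, 0.0001], 'contact_force': [-0.2055, -0.3975, -0.2121], 'moment': [-0.0135, -0.0321, -0.0175], 'width': 0.0854}
jaw deg 104.39 toolx [-0.969 -0.249  0.   ] toolz [-2.e-04  1.e-04 -1.e+00]
```

View pics/w5b.png

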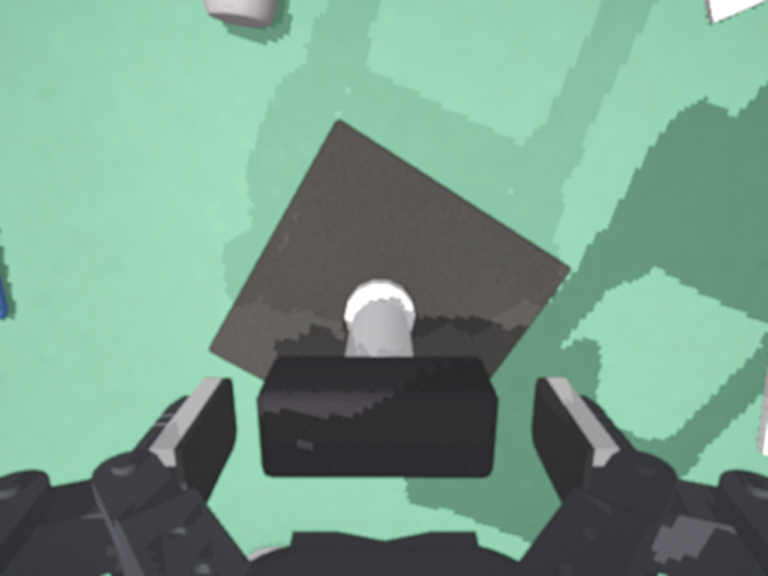

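View pics/s5b.png

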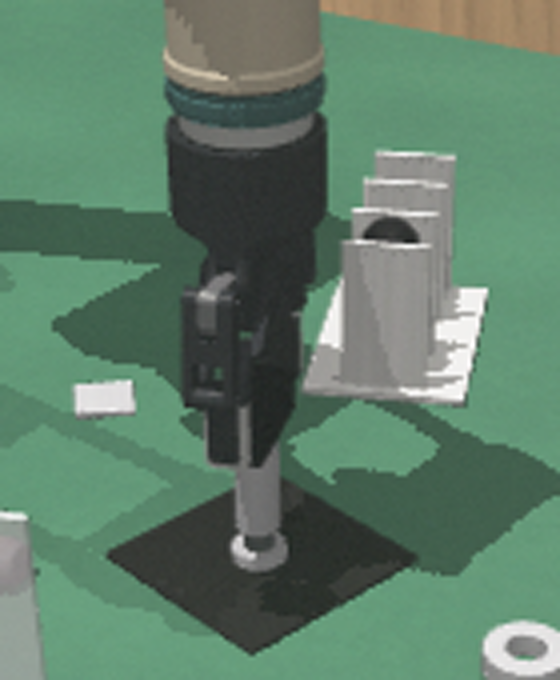

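It stands upright and free on the pad. Rising clear, then turning back 90° to take it across the thickness.

>>> {"fn": "move_arm", "kwargs": {"series": [[[0, 0, 0.01, 0, 0, 0, 0.0854], [0, 0, 0.02, 0, 0, 0, 0.0854], [0, 0, 0.025, 0, 0, 0, 0.0854], [0, 0, 0.025, 0, 0, -0.1, 0.0854], [0, 0, 0.025, 0, 0, -0.1122, 0.0854], [0, 0, 0.02, 0, 0, -0.1122, 0.0854], [0, 0, 0.01, 0, 0, -0.1122, 0.0854], [0, 0, 0, 0, 0, -0.1122, 0.0854], [0, 0, 0, 0, 0, -0.1122, 0.0854], [0, 0, 0, 0, 0, -0.1122, 0.0854], [0, 0, 0, 0, 0, -0.1122, 0.0854], [0, 0, 0, 0, 0, -0.1122, 0.0854], [0, 0, 0, 0, 0, -0.1122, 0.0854], [0, 0, 0, 0, 0, -0.1122, 0.0854], [0, 0, 0, 0, 0, -0.1122, 0.0854], [0, 0, 0, 0, 0, -0.1122, 0.0854], [0, 0, 0, 0, 0, -0.1122, 0.0854], [0, 0, 0, 0, 0, 0, 0.0854], [0, 0, 0, 0, 0, 0, 0.0854]]]}}

```text
clock: 11.23
position: [0.5359, -0.0264, 0.2215]
ee_rot: [0.0, 0.607, 0.795, 0.0]
contact_force: [0.6, 0.0, 0.4]
width: 0.0854
```

Run:
```python
from h import *
st();jaw()
snap('wrist','w6');snap('top','t6')
crop('w6',0,0,512,384,1.5,'w6b')
```

```text
{'clock': 11.2333, 'qpos': [-0.1789, 0.2307, 1.6212, 0.0, 1.2889, -0.4452], 'position': [0.5359, -0.0264, 0.2215], 'ee_rot': [0.0004, 0.607, 0.7947, 0.0002], 'contact_force': [0.5659, 0.0476, 0.4423], 'moment': [0.0051, 0.0163, -0.0354], 'width': 0.0854}
jaw deg 15.26 toolx [-0.263  0.965 -0.   ] toolz [ 8.e-04 -1.e-04 -1.e+00]
```

View pics/w6b.png

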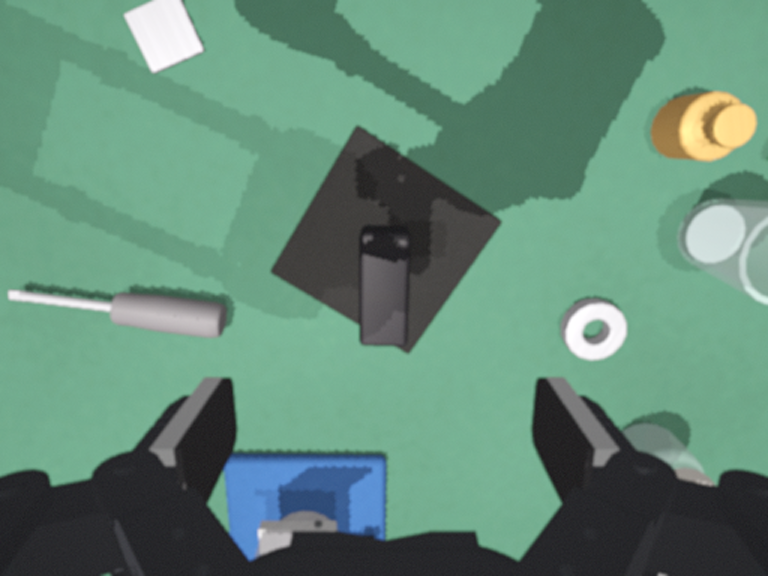

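The bar stands on the pad, at about (385,300) of the 1.5x picture. The collar and weight are well clear of the fingers. Measuring closely.

Run:
```python
from h import *
crop('w6',220,140,300,240,7,'w6c')
```

```text
(no output)
```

View pics/w6c.png

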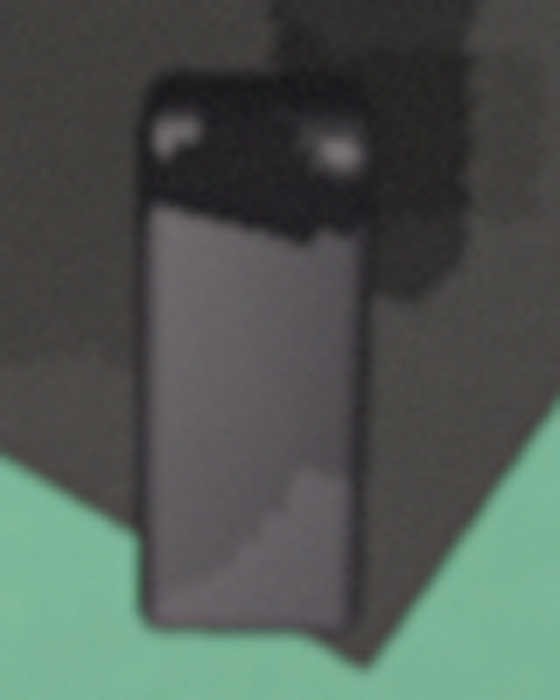

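Run:
```python
from h import *
z=.105
f=lambda x,y:pz('w6',x/7+220,y/7+140,z)[:2]
for yt in (110,120,130,140):
  P=np.array([f(143,yt),f(374,yt),f(358,630),f(144,630)])
  e=np.roll(P,-1,0)-P
  m=(P[0]+P[1])/2-(P[2]+P[3])/2
  print(yt,P.mean(0).round(4),np.linalg.norm(e,axis=1).round(4),np.degrees(np.arctan2(m[1],m[0])))
```

```text
110 [ 0.5362 -0.0269] [0.0244 0.0594 0.0242 0.0594] 104.4768492977738
120 [ 0.5363 -0.0274] [0.0245 0.0583 0.0242 0.0583] 104.46183359126337
130 [ 0.5364 -0.0279] [0.0245 0.0573 0.0242 0.0572] 104.44621736308378
140 [ 0.5366 -0.0284] [0.0245 0.0562 0.0242 0.0562] 104.42996385585617
```

The bar is at (0.536, -0.027) with a yaw of 104.5°. Correcting the jaw by -0.8°, descending and gripping across the thickness.

>>> {"fn": "move_arm", "kwargs": {"series": [[[0.0003, -0.0006, -0.015, 0, 0, -0.014, 0.0854], [0, 0, -0.02, 0, 0, 0, 0.0854], [0, 0, -0.02, 0, 0, 0, 0.0854], [0, 0, -0.02, 0, 0, 0, 0.0854], [0, 0, -0.02, 0, 0, 0, 0.0854], [0, 0, -0.02, 0, 0, 0, 0.0854], [0, 0, -0.015, 0, 0, 0, 0.0854], [0, 0, -0.0065, 0, 0, 0, 0.0854], [0, 0, 0, 0, 0, 0, 0.06], [0, 0, 0, 0, 0, 0, 0.045], [0, 0, 0, 0, 0, 0, 0.036], [0, 0, 0, 0, 0, 0, 0.031], [0, 0, 0, 0, 0, 0, 0.028]]], "newtons": 40}}

```text
clock: 12.42
position: [0.5369, -0.0271, 0.0854]
ee_rot: [0.001, 0.614, 0.79, 0.001]
contact_force: [-0.6, -0.7, -0.1]
width: 0.0283
```

>>> {"fn": "move_arm", "kwargs": {"series": [[[0, 0, 0, 0, 0, 0, 0.024], [0, 0, 0, 0, 0, 0, 0.018], [0, 0, 0, 0, 0, 0, 0.015], [0, 0, 0, 0, 0, 0, 0.015], [0, 0, 0, 0, 0, 0, 0.015]]], "newtons": 40}}

```text
clock: 12.83
position: [0.5367, -0.0272, 0.0848]
ee_rot: [0.001, 0.614, 0.79, 0.0]
contact_force: [-0.3, -0.2, 4.3]
width: 0.0258
```

Run:
```python
from h import *
st();jaw()
snap('wrist','w7');snap('scene','s7')
crop('w7',0,0,512,384,1.5,'w7b');crop('s7',170,60,310,230,4,'s7b')
```

```text
{'clock': 12.8333, 'qpos': [-0.18, 0.3566, 1.8172, -0.0001, 0.9664, -0.4294], 'position': [0.5367, -0.0272, 0.0848], 'ee_rot': [0.0006, 0.6137, 0.7896, 0.0002], 'contact_force': [-0.2736, -0.1853, 4.3345], 'moment': [-0.0818, 0.0399, 0.0079], 'width': 0.0258}
jaw deg 14.29 toolx [-0.247  0.969 -0.001] toolz [ 1.3e-03 -3.0e-04 -1.0e+00]
```

View pics/w7b.png

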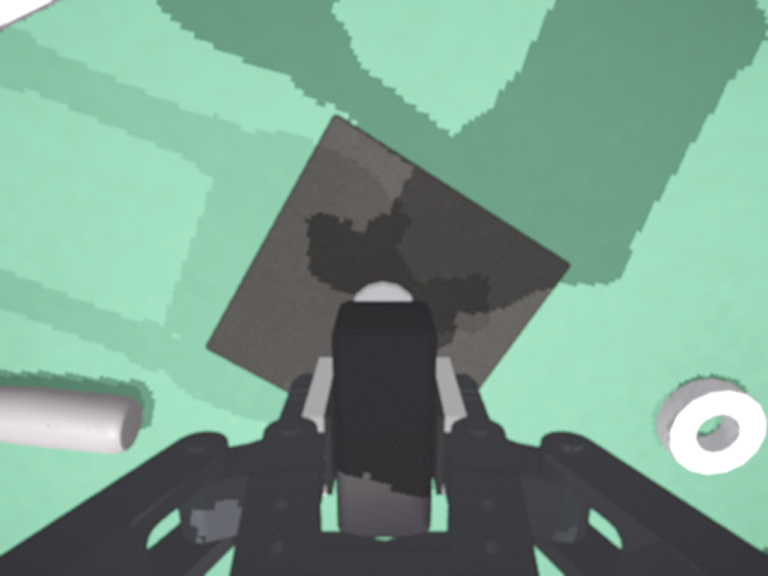

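View pics/s7b.png

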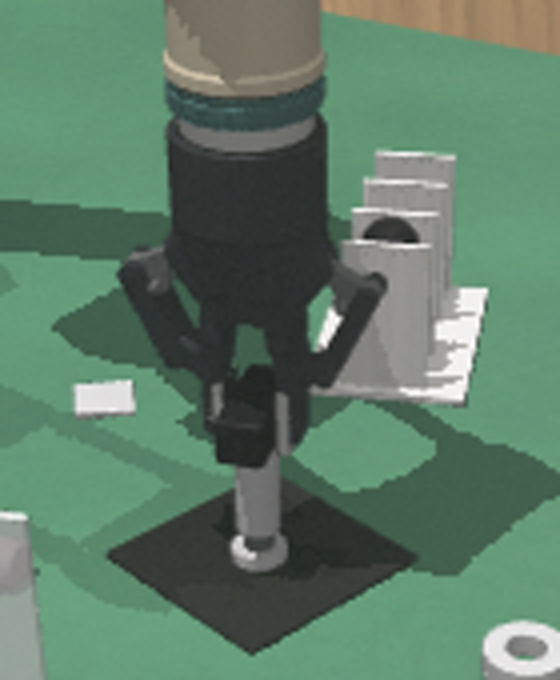

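The grip is symmetric across the handle, with 25.8 mm between the pads. Raising the grip force, lifting to clear the guards and carrying it over the station.

>>> {"fn": "move_arm", "kwargs": {"series": [[[0, 0, 0, 0, 0, 0, 0.01], [0, 0, 0, 0, 0, 0, 0.01], [0, 0, 0.004, 0, 0, 0, 0.01], [0, 0, 0.008, 0, 0, 0, 0.01], [0, 0, 0.014, 0, 0, 0, 0.01], [0, 0, 0.018, 0, 0, 0, 0.01], [0, 0, 0.02, 0, 0, 0, 0.01], [0, 0, 0.02, 0, 0, 0, 0.01], [0, 0, 0.02, 0, 0, 0, 0.01], [0, 0, 0.02, 0, 0, 0, 0.01], [0, 0, 0.02, 0, 0, 0, 0.01], [0, 0, 0.02, 0, 0, 0, 0.01], [0, 0, 0.016, 0, 0, 0, 0.01], [0, 0, 0.01, 0, 0, 0, 0.01], [0, 0, 0, 0, 0, 0, 0.01]]], "newtons": 80}}

```text
clock: 14.18
position: [0.5368, -0.027, 0.2761]
ee_rot: [0.001, 0.614, 0.79, 0.001]
contact_force: [1.4, -0.4, -2.9]
width: 0.0246
```

>>> {"fn": "move_arm", "kwargs": {"series": [[[0, -0.006, 0, 0, 0, 0, 0.01], [0, -0.01, 0, 0, 0, 0, 0.01], [0, -0.014, 0, 0, 0, 0, 0.01], [0, -0.014, 0, 0, 0, 0, 0.01], [0, -0.014, 0, 0, 0, 0, 0.01], [0, -0.014, 0, 0, 0, 0, 0.01], [0, -0.014, 0, 0, 0, 0, 0.01], [0, -0.014, 0, 0, 0, 0, 0.01], [0, -0.014, 0, 0, 0, 0, 0.01], [0, -0.014, 0, 0, 0, 0, 0.01], [0, -0.014, 0, 0, 0, 0, 0.01], [0, -0.014, 0, 0, 0, 0, 0.01], [0, -0.014, 0, 0, 0, 0, 0.01], [0, -0.014, 0, 0, 0, 0, 0.01], [0, -0.014, 0, 0, 0, 0, 0.01], [0, -0.014, 0, 0, 0, 0, 0.01], [0, -0.014, 0, 0, 0, 0, 0.01], [0, -0.014, 0, 0, 0, 0, 0.01], [0, -0.009, 0, 0, 0, 0, 0.01], [0, -0.002, 0, 0, 0, 0, 0.01]]]}}

```text
clock: 15.85
position: [0.5363, -0.2802, 0.2741]
ee_rot: [0.0, 0.614, 0.789, -0.0]
contact_force: [0.7, 0.6, -2.0]
width: 0.0249
```

>>> {"fn": "move_arm", "kwargs": {"series": [[[0, 0, 0, 0, 0, 0, 0.01], [0, 0, 0, 0, 0, 0, 0.01], [0, 0, 0, 0, 0, 0, 0.01]]]}}

```text
clock: 16.1
position: [0.5362, -0.2772, 0.2744]
ee_rot: [-0.0, 0.613, 0.79, 0.0]
contact_force: [0.5, 0.3, -2.9]
width: 0.0246
```

Run:
```python
from h import *
st();jaw()
snap('wrist','w8');snap('scene','s8');snap('top','t8')
crop('w8',0,0,512,384,1.5,'w8b');crop('s8',80,60,240,315,3,'s8b');crop('t8',330,130,470,260,5,'t8b')
```

```text
{'clock': 16.1, 'qpos': [-0.5927, 0.3044, 1.3847, 0.0006, 1.4529, -0.8429], 'position': [0.5362, -0.2772, 0.2744], 'ee_rot': [-0.0002, 0.6134, 0.7898, 0.0003], 'contact_force': [0.4841, 0.3138, -2.8637], 'moment': [0.0284, 0.08, 0.02], 'width': 0.0246}
jaw deg 14.33 toolx [-0.247  0.969  0.001] toolz [ 0.e+00  7.e-04 -1.e+00]
```

View pics/w8b.png

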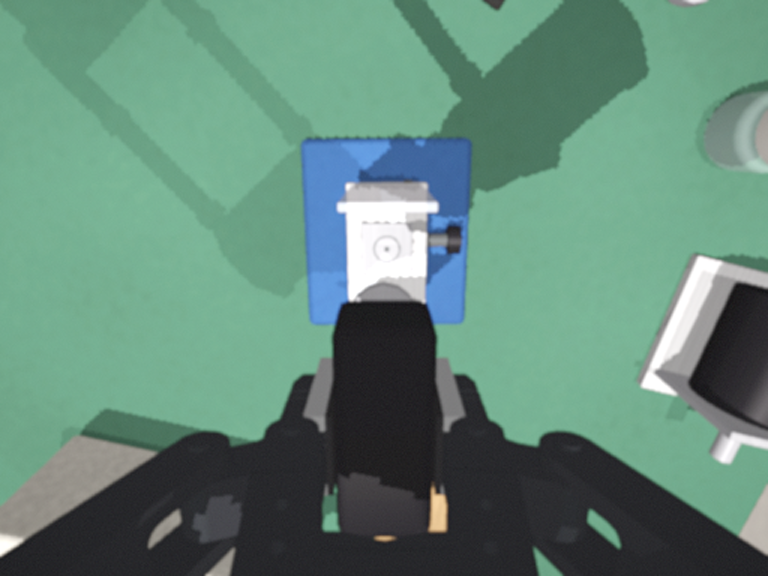

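View pics/s8b.png

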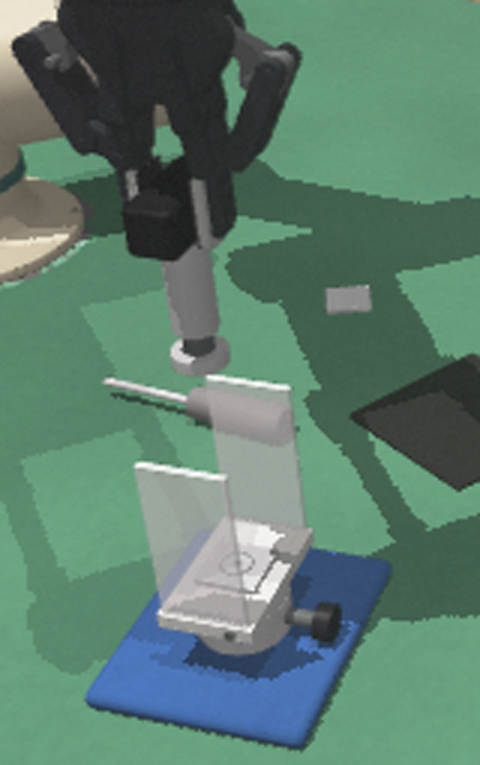

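View pics/t8b.png

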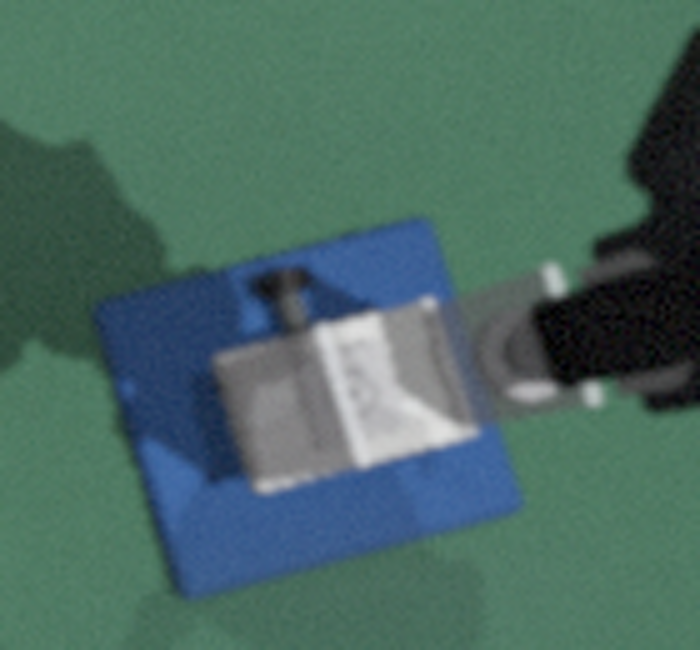

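All three views show the punch hanging above the guards, with the mark at about (387,249) in the wrist view and the foot at (200,357) in the scene crop. Enlarging to compare the foot and the mark.

Run:
```python
from h import *
crop('w8',215,110,300,230,6,'w8c');crop('s8',115,140,195,270,5.8,'s8c');crop('t8',385,150,455,240,8,'t8c')
```

```text
(no output)
```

View pics/w8c.png

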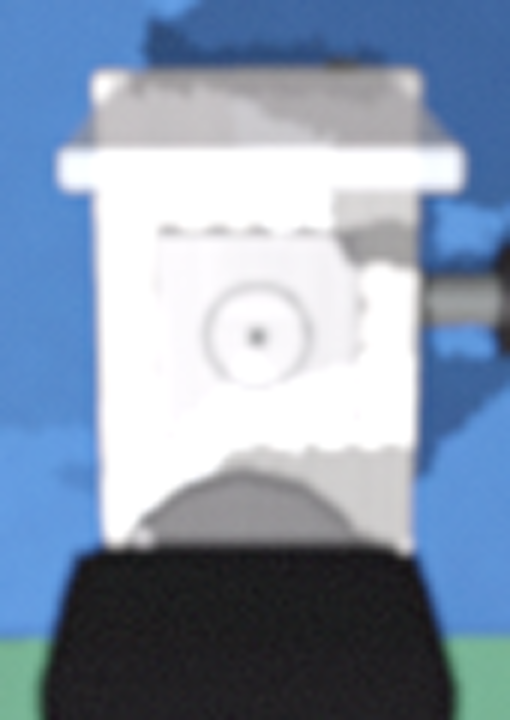

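View pics/s8c.png

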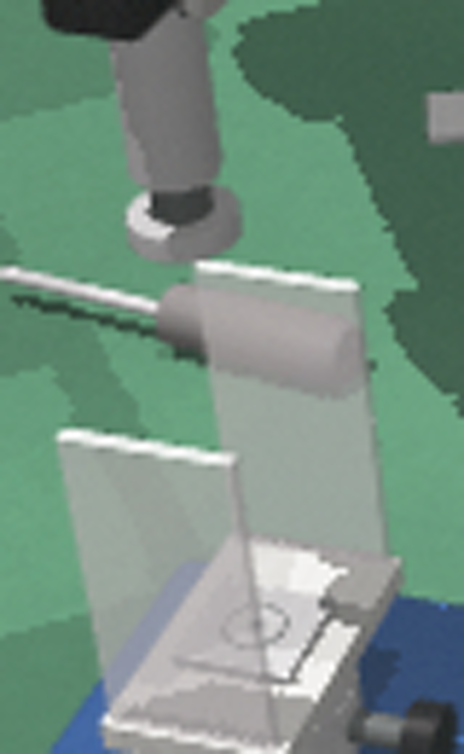

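View pics/t8c.png

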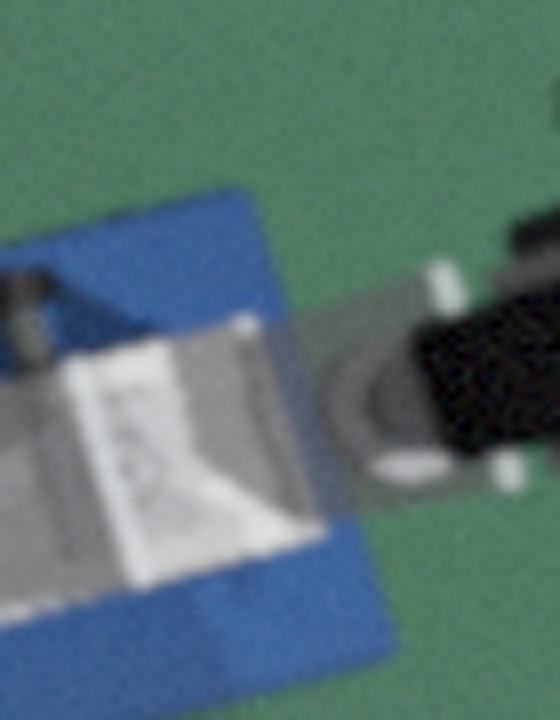

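```bash
cat > fit.py <<'E'
from h import *
from scipy.optimize import least_squares
a=np.linspace(0,2*np.pi,90)
def disc(c):
    return np.array([[c[0]+.015*np.cos(t),c[1]+.015*np.sin(t),c[2]+h] for h in (0,.008) for t in a])
def bounds(fn,c):
    K,R,t=cam(fn);P=(K@(R@disc(c).T+t[:,None])).T;P=P[:,:2]/P[:,2:]
    return P[:,0].min(),P[:,0].max(),P[:,1].min(),P[:,1].max()
def fit(obs,x0):
    def f(c):
        r=[]
        for fn,b in obs:
            B=bounds(fn,c); r+=[(m-o) for m,o in zip(B,b) if o is not None]
        return r
    s=least_squares(f,x0);return s.x,np.round(s.fun,2)
def multitri(obs):
    def f(X): return np.concatenate([proj(fn,X)-np.array([u,v]) for fn,u,v in obs])
    s=least_squares(f,[.53,-.27,.06]);return s.x,np.round(s.fun,2)
E
python3 - <<'E'
from fit import *
print('mark all',multitri([('top0',401,208.5),('scene0',159.25,247.75),('w8',257.8,166.2),('s8',158.97,247.9)]))
print('mark top+scene',multitri([('top0',401,208.5),('scene0',159.1,247.8)]))
for z in(.055,.058,.062): print('w',z,pz('w8',257.8,166.2,z),pz('top0',401,208.5,z),pz('scene0',159.1,247.8,z))
s=('s8',[127/5.8+115,243/5.8+115,None,262/5.8+140])
t=('t8',[322/8+385,None,None,487/8+150])
w=('w8',[(133)/6+215-.5,(356)/6+215+.5,470/6+110,None])
x0=[.537,-.277,.19]
print('s+t',fit([s,t],x0));print('all',fit([s,t,w],x0));print('w+s',fit([s,w],x0))
E
```

```text
mark all (array([ 0.53774647, -0.27734357,  0.05718624]), array([-0.67, -0.1 , -0.01,  0.01, -0.3 ,  0.45,  0.27, -0.14]))
mark top+scene (array([ 0.53780822, -0.27817613,  0.05778951]), array([-0.13, -0.16, -0.18, -0.01]))
w 0.055 [ 0.53806066 -0.27724225  0.055     ] [ 0.5377705  -0.27949231  0.055     ] [ 0.53578227 -0.27565875  0.055     ]
w 0.058 [ 0.53788331 -0.27663064  0.058     ] [ 0.5374673  -0.27832406  0.058     ] [ 0.53826417 -0.27822792  0.058     ]
w 0.062 [ 0.53764685 -0.27581517  0.062     ] [ 0.53706304 -0.27676639  0.062     ] [ 0.54157337 -0.28165347  0.062     ]
s+t (array([ 0.53550288, -0.27900496,  0.19496137]), array([-0.69, -0.05, -0.06, -0.49, -0.59]))
all (array([ 0.53587745, -0.27869082,  0.19258617]), array([-0.14,  0.46,  1.22, -1.36, -0.68, -4.47,  3.84,  0.41]))
w+s (array([ 0.53592595, -0.27848312,  0.19214191]), array([ 0.02,  0.6 ,  1.4 , -4.27,  3.95, -0.05]))
```

The mark comes out at (0.5378, -0.2778, ~0.058) and the foot at (0.5356, -0.2788, ~0.193). Shifting by (+2, +1) mm and descending between the guards to about 10 mm above the coupon.

>>> {"fn": "move_arm", "kwargs": {"series": [[[0.002, 0.001, 0, 0, 0, 0, 0.01], [0, 0, -0.004, 0, 0, 0, 0.01], [0, 0, -0.01, 0, 0, 0, 0.01], [0, 0, -0.01, 0, 0, 0, 0.01], [0, 0, -0.01, 0, 0, 0, 0.01], [0, 0, -0.01, 0, 0, 0, 0.01], [0, 0, -0.01, 0, 0, 0, 0.01], [0, 0, -0.01, 0, 0, 0, 0.01], [0, 0, -0.01, 0, 0, 0, 0.01], [0, 0, -0.01, 0, 0, 0, 0.01], [0, 0, -0.01, 0, 0, 0, 0.01], [0, 0, -0.01, 0, 0, 0, 0.01], [0, 0, -0.008, 0, 0, 0, 0.01], [0, 0, -0.005, 0, 0, 0, 0.01], [0, 0, 0, 0, 0, 0, 0.01], [0, 0, 0, 0, 0, 0, 0.01], [0, 0, 0, 0, 0, 0, 0.01]]]}}

```text
clock: 17.67
position: [0.5386, -0.2773, 0.1579]
ee_rot: [0.001, 0.614, 0.79, 0.0]
contact_force: [-0.2, 1.2, -3.1]
width: 0.0248
```

Run:
```python
from h import *
st();jaw()
snap('wrist','w9');snap('scene','s9');snap('top','t9')
crop('w9',0,0,512,384,1.5,'w9b');crop('s9',115,140,215,270,5.8,'s9c');crop('t9',365,165,445,245,8,'t9c')
```

```text
{'clock': 17.6667, 'qpos': [-0.5902, 0.3771, 1.5698, 0.0001, 1.1933, -0.8396], 'position': [0.5386, -0.2773, 0.1579], 'ee_rot': [0.0007, 0.6137, 0.7896, 0.0001], 'contact_force': [-0.2065, 1.1662, -3.0641], 'moment': [0.0195, 0.0161, 0.0351], 'width': 0.0248}
jaw deg 14.29 toolx [-0.247  0.969 -0.001] toolz [ 1.1e-03 -7.0e-04 -1.0e+00]
```

View pics/s9c.png

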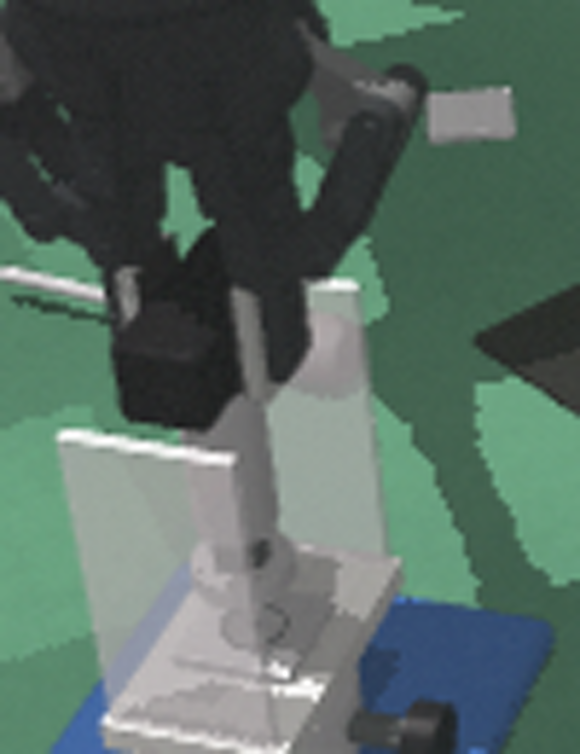

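View pics/t9c.png

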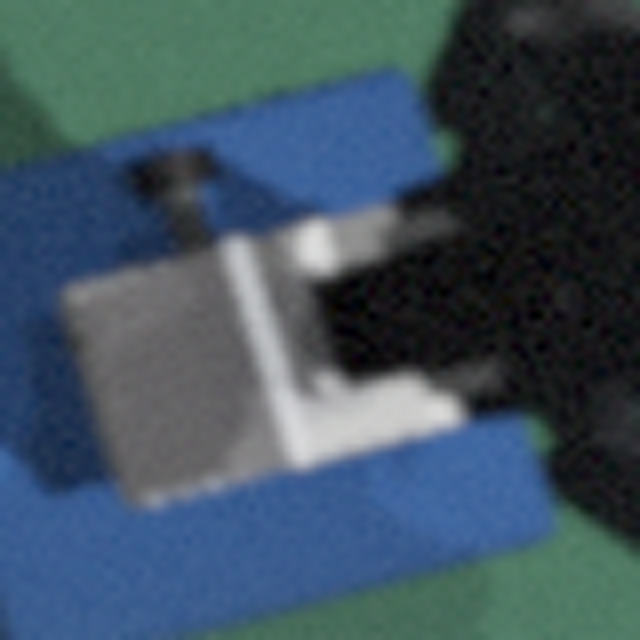

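View pics/w9b.png

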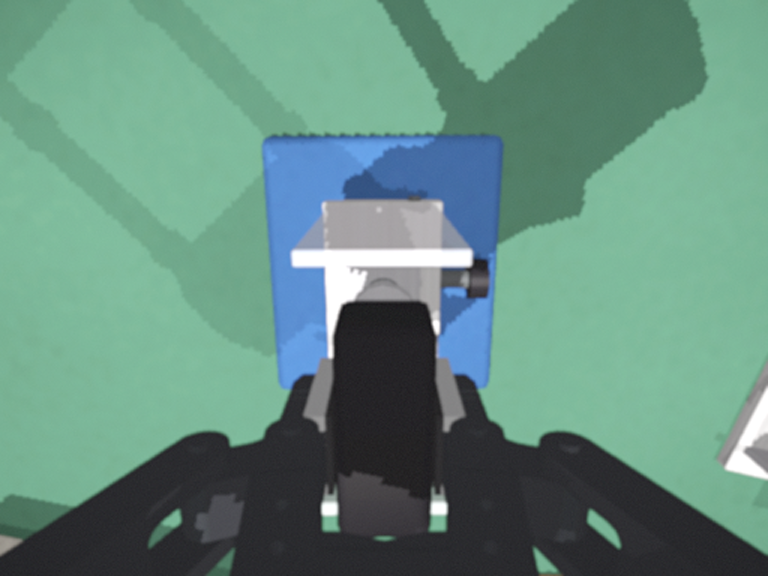

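The punch sits between the guards with clearance on both sides. Checking the foot against the mark by projecting a predicted disc into the scene view.

Run:
```python
from fit import *
def ov(src,x0,y0,x1,y1,s,out,c,mk=(.5378,-.2778,.0578)):
    im=cv2.imread(f'pics/{src}.png')[y0:y1,x0:x1]
    im=cv2.resize(im,None,fx=s,fy=s,interpolation=cv2.INTER_CUBIC)
    K,R,t=cam(src);P=(K@(R@disc(c).T+t[:,None])).T;P=P[:,:2]/P[:,2:]
    for p in P:
        q=((p+.5-[x0,y0])*s-.5).astype(int);cv2.circle(im,tuple(int(v) for v in q),1,(0,0,255),-1)
    q=((proj(src,mk)+.5-[x0,y0])*s-.5).astype(int);cv2.circle(im,tuple(int(v) for v in q),3,(0,255,255),-1)
    cv2.imwrite(f'pics/{out}.png',im)
ov('s9',135,215,195,265,12,'s9d',(.538,-.2785,.0765))
ov('w9',215,165,300,215,9,'w9d',(.538,-.2785,.0765))
```

```text
(no output)
```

View pics/s9d.png

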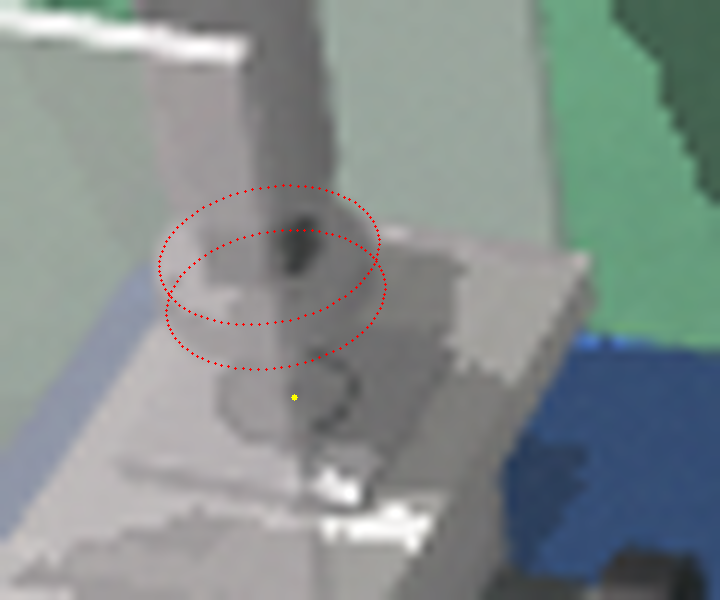

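View pics/w9d.png

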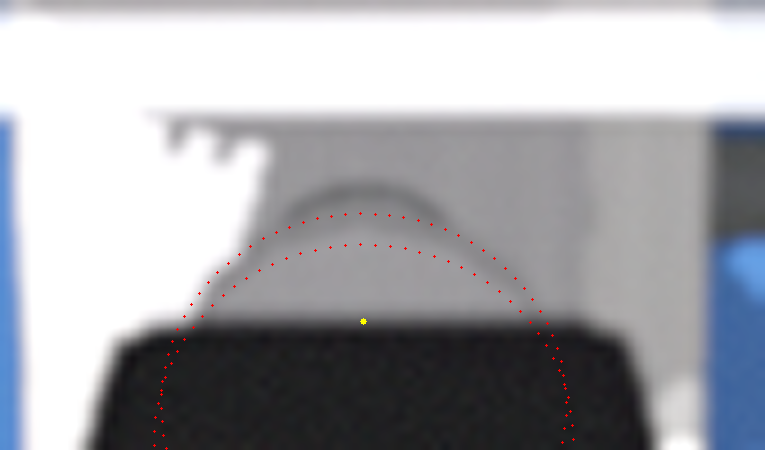

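The ring's visible arc in the wrist view and the disc overlay in the scene view agree on the foot being within about 1 mm of the mark. Nudging +0.7 mm in y and descending to just above the coupon.

>>> {"fn": "move_arm", "kwargs": {"series": [[[0, 0.0007, -0.003, 0, 0, 0, 0.01], [0, 0, -0.004, 0, 0, 0, 0.01], [0, 0, -0.004, 0, 0, 0, 0.01], [0, 0, -0.002, 0, 0, 0, 0.01], [0, 0, 0, 0, 0, 0, 0.01], [0, 0, 0, 0, 0, 0, 0.01]]]}}

```text
clock: 18.32
position: [0.5381, -0.2762, 0.144]
ee_rot: [-0.0, 0.614, 0.79, -0.0]
contact_force: [-0.0, 0.7, -2.5]
width: 0.0249
```

Run:
```python
from fit import *
st();jaw()
snap('wrist','w10');snap('scene','s10')
st()
crop('s10',130,180,200,265,9,'s10d')
crop('w10',205,150,305,220,8,'w10d')
```

```text
{'clock': 18.3167, 'qpos': [-0.5893, 0.3881, 1.5898, 0.0, 1.1643, -0.8387], 'position': [0.5381, -0.2762, 0.144], 'ee_rot': [-0.0003, 0.6137, 0.7896, -0.0], 'contact_force': [-0.0213, 0.722, -2.487], 'moment': [-0.0046, 0.0241, 0.0088], 'width': 0.0249}
jaw deg 14.29 toolx [-0.247  0.969  0.   ] toolz [-5.e-04  4.e-04 -1.e+00]
{'clock': 18.4167, 'qpos': [-0.5892, 0.3877, 1.5893, 0.0, 1.1643, -0.8387], 'position': [0.5383, -0.2764, 0.1444], 'ee_rot': [0.0001, 0.6137, 0.7896, 0.0], 'contact_force': [0.4048, 0.3011, -3.2547], 'moment': [-0.0325, -0.0845, -0.0036], 'width': 0.0248}
```

View pics/s10d.png

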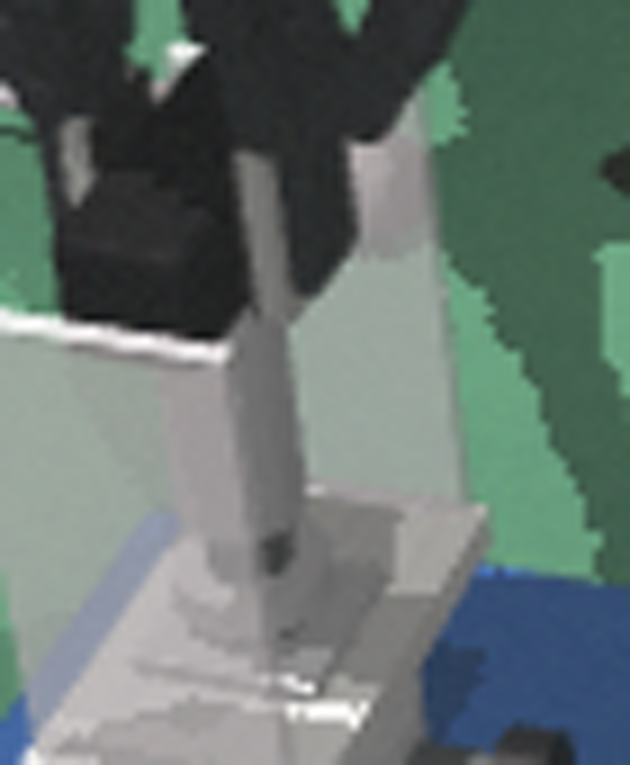

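View pics/w10d.png

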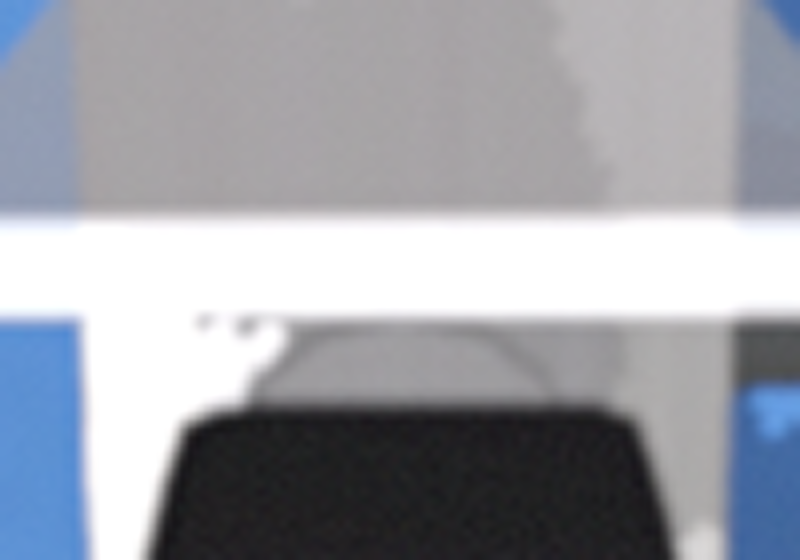

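The foot hovers a few mm above the coupon. In the wrist view its arc spans columns 248–560 and the coupon spans about 200–622, so it's within 1 mm in x. I'll overlay the scene view once more to check y.

Run:
```python
from fit import *
def ov(src,x0,y0,x1,y1,s,out,c,mk=(.5378,-.2778,.0578)):
    im=cv2.imread(f'pics/{src}.png')[y0:y1,x0:x1]
    im=cv2.resize(im,None,fx=s,fy=s,interpolation=cv2.INTER_CUBIC)
    K,R,t=cam(src);P=(K@(R@disc(c).T+t[:,None])).T;P=P[:,:2]/P[:,2:]
    for p in P:
        q=((p+.5-[x0,y0])*s-.5).astype(int);cv2.circle(im,tuple(int(v) for v in q),0,(0,0,255),-1)
    a=np.radians(14.4);ex=np.array([np.cos(a),np.sin(a),0]);ey=np.array([-ex[1],ex[0],0])
    pts=[((proj(src,np.array(mk)+.018*(i*ex+j*ey))+.5-[x0,y0])*s-.5).astype(int) for i,j in((-1,-1),(1,-1),(1,1),(-1,1))]
    cv2.polylines(im,[np.array(pts)],True,(0,255,255),1)
    cv2.imwrite(f'pics/{out}.png',im)
ov('s10',135,215,195,265,13,'s10e',(.5377,-.2778,.0625))
ov('s8',135,215,195,265,13,'s8e',(.5377,-.2778,.0578))
ov('w10',205,170,305,230,8,'w10e',(.5377,-.2778,.0625))
```

```text
(no output)
```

View pics/s10e.png

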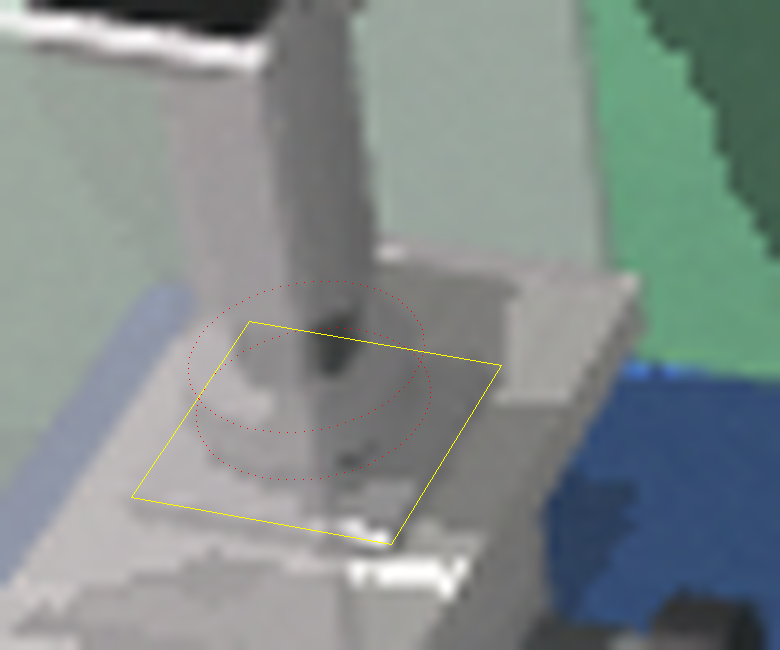

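View pics/s8e.png

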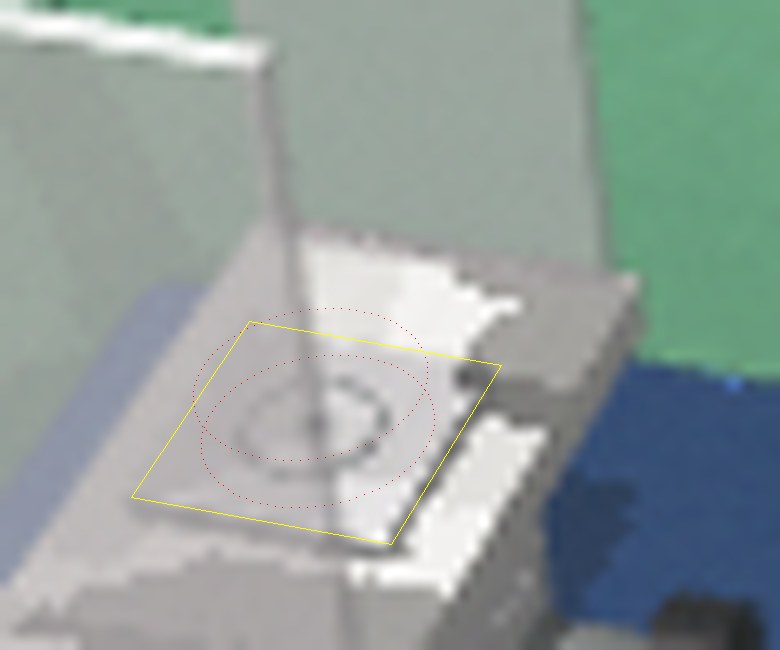

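View pics/w10e.png

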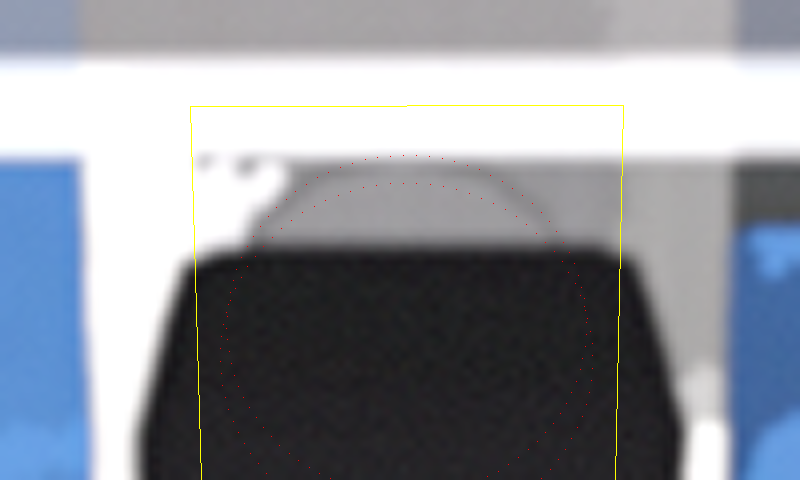

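Scene and top put the foot almost on the mark, but the wrist view suggests 1–2 mm short in +y. I'll quantify that using the wrist camera alone.

Run:
```python
from fit import *
from scipy.optimize import least_squares
# ring radius from w8
L=pz('w8',207/6+215,337/6+110,.058);Rr=pz('w8',310/6+215,337/6+110,.058);U=pz('w8',257/6+215,285/6+110,.058);D=pz('w8',257/6+215,388/6+110,.058);C=pz('w8',257/6+215,337/6+110,.058)
print('ring r',np.linalg.norm(L-Rr)/2,np.linalg.norm(U-D)/2,C,(U+D)/2)
r=np.linalg.norm(L-Rr)/2
a=np.radians(14.3);tx=np.array([-np.sin(a),np.cos(a)])
P=pz('w9',365/9+215,190/9+165,.058)[:2]; print('mark via ring apex w9',P-r*tx)
# circle points of the ring w9
pts=np.array([pz('w9',x/9+215,y/9+165,.058)[:2] for x,y in [(292,217),(365,190),(447,217),(320,200),(415,200)]])
s=least_squares(lambda c:np.linalg.norm(pts-c,axis=1)-r,[.538,-.277]);print('mark w9 fit',s.x,s.fun.round(4))
for h in (.0695,.0705,.0715):
  pts=np.array([pz('w10',x/8+205,y/8+150,h)[:2] for x,y in [(252,395),(295,345),(555,395),(520,350),(345,328),(465,328)]])
  s=least_squares(lambda c:np.linalg.norm(pts-c,axis=1)-.015,[.538,-.277]);print('foot w10',h,s.x,s.fun.round(4))
```

```text
ring r 0.009014899441828766 0.00918348452821506 [ 0.53790836 -0.27658745  0.058     ] [ 0.53790322 -0.27656742  0.058     ]
mark via ring apex w9 [ 0.53780788 -0.27611618]
mark w9 fit [ 0.53809151 -0.27598658] [ 0.0001 -0.0001  0.0001 -0.     -0.0001]
foot w10 0.0695 [ 0.53736608 -0.27623462] [-0.0002  0.0003 -0.0002  0.0003 -0.0002 -0.0001]
foot w10 0.0705 [ 0.53730003 -0.2759743 ] [-0.0002  0.0003 -0.0003  0.0003 -0.0002 -0.0001]
foot w10 0.0715 [ 0.53723394 -0.27571384] [-0.0002  0.0003 -0.0003  0.0003 -0.0002 -0.0001]
```

With the wrist camera alone, the foot is at (0.5373, -0.2760) and the mark at (0.5380, -0.2763). That's within 0.8 mm, and the other cameras agree to about 1 mm. Adding 0.6 mm in x and feeling for contact.

>>> {"fn": "move_arm", "kwargs": {"series": [[[0.0006, 0, -0.001, 0, 0, 0, 0.01], [0, 0, -0.001, 0, 0, 0, 0.01], [0, 0, -0.001, 0, 0, 0, 0.01], [0, 0, 0, 0, 0, 0, 0.01], [0, 0, 0, 0, 0, 0, 0.01]]]}}

```text
clock: 18.83
position: [0.5388, -0.2763, 0.1412]
ee_rot: [-0.0, 0.614, 0.79, 0.0]
contact_force: [-0.5, 0.7, -3.0]
width: 0.025
```

>>> {"fn": "move_arm", "kwargs": {"series": [[[0, 0, -0.001, 0, 0, 0, 0.01], [0, 0, 0, 0, 0, 0, 0.01], [0, 0, 0, 0, 0, 0, 0.01]]]}}

```text
clock: 19.08
position: [0.5388, -0.2763, 0.1403]
ee_rot: [-0.0, 0.614, 0.79, 0.0]
contact_force: [0.3, -0.0, -3.0]
width: 0.0248
```

>>> {"fn": "move_arm", "kwargs": {"series": [[[0, 0, -0.001, 0, 0, 0, 0.01], [0, 0, 0, 0, 0, 0, 0.01], [0, 0, 0, 0, 0, 0, 0.01]]]}}

```text
clock: 19.33
position: [0.5388, -0.2763, 0.1393]
ee_rot: [-0.0, 0.614, 0.79, 0.0]
contact_force: [0.2, 0.1, -2.5]
width: 0.0248
```

>>> {"fn": "move_arm", "kwargs": {"series": [[[0, 0, -0.001, 0, 0, 0, 0.01], [0, 0, 0, 0, 0, 0, 0.01], [0, 0, 0, 0, 0, 0, 0.01]]]}}

```text
clock: 19.58
position: [0.5388, -0.2763, 0.1383]
ee_rot: [0.0, 0.614, 0.79, 0.0]
contact_force: [0.2, -0.3, -2.1]
width: 0.0247
```

>>> {"fn": "move_arm", "kwargs": {"series": [[[0, 0, -0.001, 0, 0, 0, 0.01], [0, 0, 0, 0, 0, 0, 0.01], [0, 0, 0, 0, 0, 0, 0.01]]]}}

```text
clock: 19.83
position: [0.5389, -0.2764, 0.1382]
ee_rot: [0.0, 0.614, 0.79, -0.0]
contact_force: [-1.5, 0.9, 3.9]
width: 0.0251
```

>>> {"fn": "move_arm", "kwargs": {"series": [[[0, 0, -0.001, 0, 0, 0, 0.01], [0, 0, 0, 0, 0, 0, 0.01], [0, 0, 0, 0, 0, 0, 0.01]]]}}

```text
clock: 20.08
position: [0.5389, -0.2764, 0.1369]
ee_rot: [0.0, 0.614, 0.79, 0.0]
contact_force: [-2.3, 0.6, 5.4]
width: 0.0253
```

>>> {"fn": "move_arm", "kwargs": {"series": [[[0, 0, -0.001, 0, 0, 0, 0.01], [0, 0, 0, 0, 0, 0, 0.01], [0, 0, 0, 0, 0, 0, 0.01]]]}}

```text
clock: 20.33
position: [0.5389, -0.2764, 0.136]
ee_rot: [0.0, 0.614, 0.79, 0.0]
contact_force: [-1.9, 0.7, 7.5]
width: 0.0252
```

Contact came at TCP z ≈ 0.1383, and force rises by about 1–2 N per mm. Continuing gently.

>>> {"fn": "move_arm", "kwargs": {"series": [[[0, 0, -0.001, 0, 0, 0, 0.01], [0, 0, -0.001, 0, 0, 0, 0.01], [0, 0, 0, 0, 0, 0, 0.01], [0, 0, 0, 0, 0, 0, 0.01]]]}}

```text
clock: 20.67
position: [0.5389, -0.2764, 0.1343]
ee_rot: [0.0, 0.614, 0.79, -0.0]
contact_force: [-2.0, 1.3, 6.9]
width: 0.0248
```

Run:
```python
from fit import *
st();jaw()
snap('scene','s11')
crop('s11',130,180,200,265,9,'s11d')
```

```text
{'clock': 20.6667, 'qpos': [-0.5887, 0.3967, 1.6021, -0.0001, 1.1419, -0.8381], 'position': [0.5389, -0.2764, 0.1343], 'ee_rot': [0.0004, 0.6136, 0.7896, -0.0], 'contact_force': [-1.9623, 1.3018, 6.9038], 'moment': [0.2951, 0.5152, -0.0254], 'width': 0.0248}
jaw deg 14.29 toolx [-0.247  0.969 -0.001] toolz [ 6.e-04 -5.e-04 -1.e+00]
```

View pics/s11d.png

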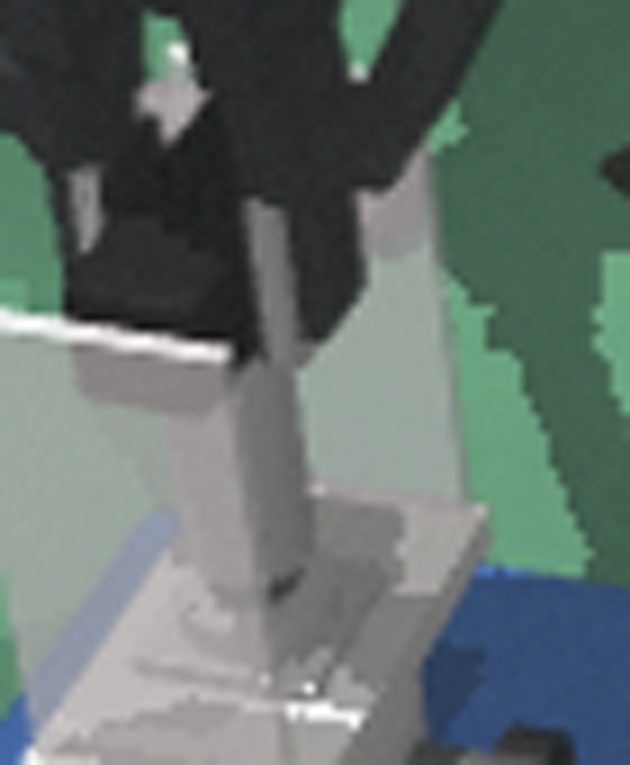

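The foot is partly pressed, but the bar's near end looks lower relative to the fingers than before. Comparing the before and after views for tilt before pressing further.

Run:
```python
from fit import *
a=cv2.imread('pics/s10.png')[185:270,130:180];b=cv2.imread('pics/s11.png')[185:270,130:180]
im=np.hstack([cv2.resize(i,None,fx=7.5,fy=7,interpolation=cv2.INTER_CUBIC) for i in(a,b)])
cv2.imwrite('pics/cmp.png',im)
```

```text
(no output)
```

View pics/cmp.png

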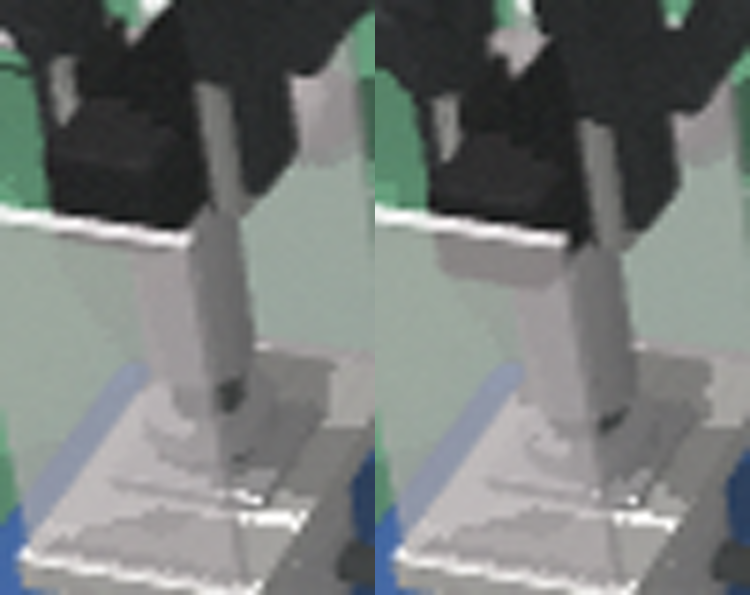

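There's no tilt. The bar and fingers moved down together by about 40 px while the neck shortened. Travel (~4.1 mm) and force (~9.8 N, i.e. 3.8 mm) agree. Going 3 mm further and holding for about 1.2 s.

>>> {"fn": "move_arm", "kwargs": {"series": [[[0, 0, -0.001, 0, 0, 0, 0.01], [0, 0, -0.001, 0, 0, 0, 0.01], [0, 0, -0.001, 0, 0, 0, 0.01], [0, 0, 0, 0, 0, 0, 0.01], [0, 0, 0, 0, 0, 0, 0.01], [0, 0, 0, 0, 0, 0, 0.01], [0, 0, 0, 0, 0, 0, 0.01]]]}}

```text
clock: 21.3
position: [0.5389, -0.2764, 0.1319]
ee_rot: [0.001, 0.614, 0.79, -0.0]
contact_force: [-2.6, 2.6, 10.6]
width: 0.0252
```

Run:
```python
from fit import *
st();jaw()
snap('scene','s12');snap('wrist','w12')
crop('s12',130,180,200,265,9,'s12d')
```

```text
{'clock': 21.3, 'qpos': [-0.5887, 0.3987, 1.6056, -0.0002, 1.1361, -0.8381], 'position': [0.5389, -0.2764, 0.1319], 'ee_rot': [0.0006, 0.6136, 0.7896, -0.0], 'contact_force': [-2.6349, 2.5518, 10.5824], 'moment': [0.3173, 0.6478, 0.0084], 'width': 0.0252}
jaw deg 14.29 toolx [-0.247  0.969 -0.001] toolz [ 9.e-04 -8.e-04 -1.e+00]
```

View pics/s12d.png

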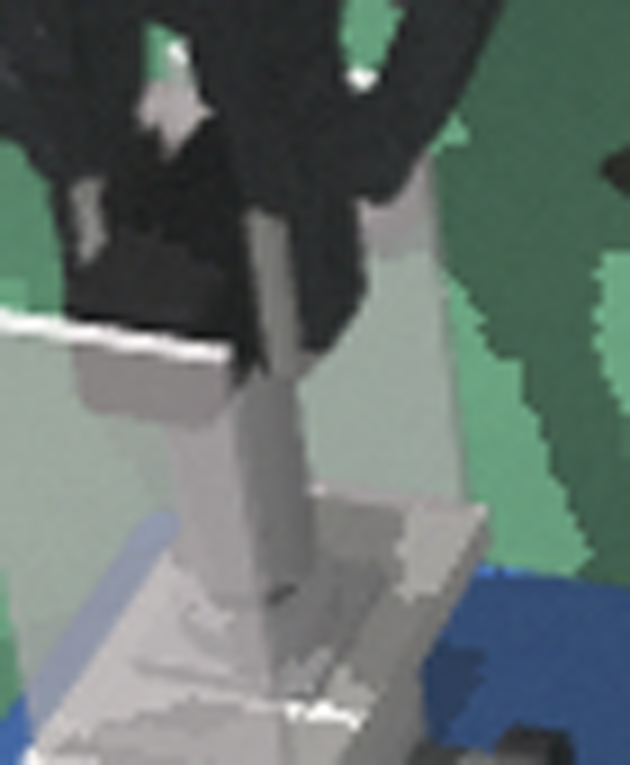

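The punch is upright and the neck gap is down to a sliver. Force of about 13.5 N and travel of about 6.5 mm put the foot 6.5–7.5 mm in. Holding.

>>> {"fn": "move_arm", "kwargs": {"series": [[[0, 0, 0, 0, 0, 0, 0.01], [0, 0, 0, 0, 0, 0, 0.01], [0, 0, 0, 0, 0, 0, 0.01], [0, 0, 0, 0, 0, 0, 0.01], [0, 0, 0, 0, 0, 0, 0.01], [0, 0, 0, 0, 0, 0, 0.01], [0, 0, 0, 0, 0, 0, 0.01], [0, 0, 0, 0, 0, 0, 0.01], [0, 0, 0, 0, 0, 0, 0.01], [0, 0, 0, 0, 0, 0, 0.01]]]}}

```text
clock: 22.23
position: [0.5389, -0.2764, 0.1319]
ee_rot: [0.001, 0.614, 0.79, -0.0]
contact_force: [-1.6, 1.4, 10.7]
width: 0.0248
```

Run:
```python
from fit import *
st();jaw()
crop('w12',205,150,305,220,8,'w12d')
# overlay check foot at mark
```

```text
{'clock': 22.2333, 'qpos': [-0.5888, 0.3987, 1.6056, -0.0002, 1.1361, -0.8381], 'position': [0.5389, -0.2764, 0.1319], 'ee_rot': [0.0006, 0.6137, 0.7896, -0.0], 'contact_force': [-1.6057, 1.4288, 10.6844], 'moment': [0.3085, 0.642, 0.0305], 'width': 0.0248}
jaw deg 14.29 toolx [-0.247  0.969 -0.001] toolz [ 9.e-04 -8.e-04 -1.e+00]
```

View pics/w12d.png

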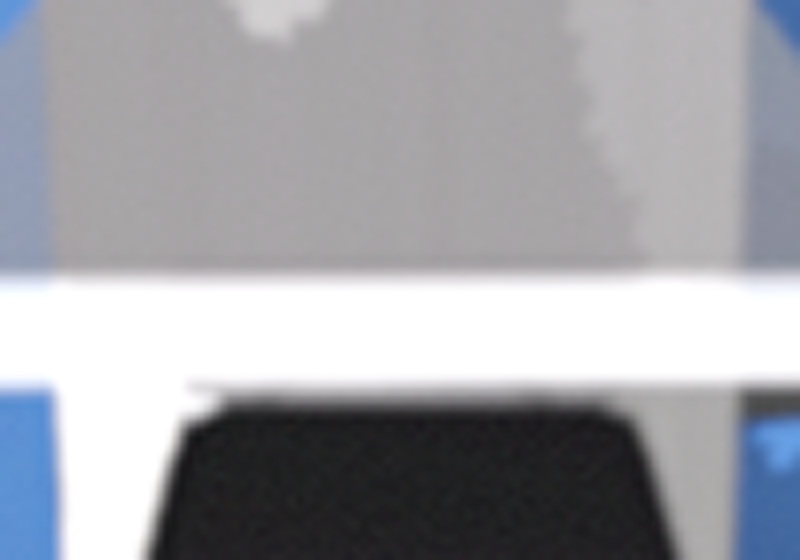

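Held steady for over 1.2 s, and position and force didn't change. Lifting straight up.

>>> {"fn": "move_arm", "kwargs": {"series": [[[0, 0, 0.001, 0, 0, 0, 0.01], [0, 0, 0.002, 0, 0, 0, 0.01], [0, 0, 0.003, 0, 0, 0, 0.01], [0, 0, 0.004, 0, 0, 0, 0.01], [0, 0, 0.008, 0, 0, 0, 0.01], [0, 0, 0.01, 0, 0, 0, 0.01], [0, 0, 0.01, 0, 0, 0, 0.01], [0, 0, 0.01, 0, 0, 0, 0.01], [0, 0, 0.01, 0, 0, 0, 0.01], [0, 0, 0.01, 0, 0, 0, 0.01], [0, 0, 0.01, 0, 0, 0, 0.01], [0, 0, 0.01, 0, 0, 0, 0.01], [0, 0, 0.01, 0, 0, 0, 0.01], [0, 0, 0.01, 0, 0, 0, 0.01], [0, 0, 0.01, 0, 0, 0, 0.01], [0, 0, 0.01, 0, 0, 0, 0.01], [0, 0, 0.01, 0, 0, 0, 0.01], [0, 0, 0.005, 0, 0, 0, 0.01], [0, 0, 0, 0, 0, 0, 0.01], [0, 0, 0, 0, 0, 0, 0.01]]]}}

```text
clock: 23.9
position: [0.5388, -0.2763, 0.2735]
ee_rot: [0.0, 0.614, 0.79, 0.0]
contact_force: [0.0, 0.1, -3.1]
width: 0.0251
```

Run:
```python
from fit import *
st();jaw()
snap('scene','s13')
crop('s13',80,60,240,260,3.5,'s13d')
```

```text
{'clock': 23.9, 'qpos': [-0.5887, 0.3074, 1.3825, 0.0, 1.4514, -0.8381], 'position': [0.5388, -0.2763, 0.2735], 'ee_rot': [0.0001, 0.6137, 0.7896, 0.0], 'contact_force': [0.029, 0.1312, -3.1187], 'moment': [-0.038, 0.0312, -0.0395], 'width': 0.0251}
jaw deg 14.29 toolx [-0.247  0.969 -0.   ] toolz [ 2.e-04 -1.e-04 -1.e+00]
```

View pics/s13d.png

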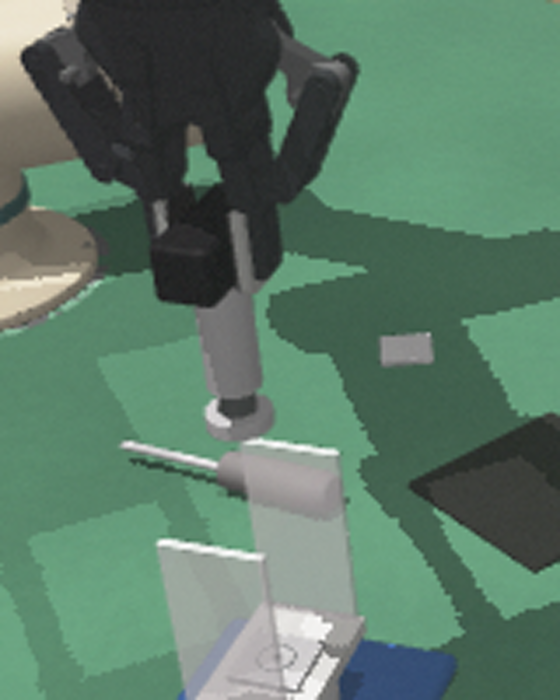

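The punch hangs straight with its foot out. Carrying it back over the pad.

>>> {"fn": "move_arm", "kwargs": {"series": [[[0, 0.006, 0, 0, 0, 0, 0.01], [0, 0.01, 0, 0, 0, 0, 0.01], [0, 0.014, 0, 0, 0, 0, 0.01], [0, 0.014, 0, 0, 0, 0, 0.01], [0, 0.014, 0, 0, 0, 0, 0.01], [0, 0.014, 0, 0, 0, 0, 0.01], [0, 0.014, 0, 0, 0, 0, 0.01], [0, 0.014, 0, 0, 0, 0, 0.01], [0, 0.014, 0, 0, 0, 0, 0.01], [0, 0.014, 0, 0, 0, 0, 0.01], [0, 0.014, 0, 0, 0, 0, 0.01], [0, 0.014, 0, 0, 0, 0, 0.01], [0, 0.014, 0, 0, 0, 0, 0.01], [0, 0.014, 0, 0, 0, 0, 0.01], [0, 0.014, 0, 0, 0, 0, 0.01], [0, 0.014, 0, 0, 0, 0, 0.01], [0, 0.014, 0, 0, 0, 0, 0.01], [0, 0.012, 0, 0, 0, 0, 0.01], [0, 0.008, 0, 0, 0, 0, 0.01], [0, 0.003, 0, 0, 0, 0, 0.01]]]}}

```text
clock: 25.62
position: [0.5388, -0.0258, 0.2733]
ee_rot: [-0.0, 0.613, 0.79, 0.0]
contact_force: [0.5, 0.1, -2.9]
width: 0.0249
```

>>> {"fn": "move_arm", "kwargs": {"series": [[[0, 0, -0.006, 0, 0, 0, 0.01], [0, 0, -0.012, 0, 0, 0, 0.01], [0, 0, -0.018, 0, 0, 0, 0.01], [0, 0, -0.018, 0, 0, 0, 0.01], [0, 0, -0.018, 0, 0, 0, 0.01], [0, 0, -0.018, 0, 0, 0, 0.01], [0, 0, -0.018, 0, 0, 0, 0.01], [0, 0, -0.018, 0, 0, 0, 0.01], [0, 0, -0.018, 0, 0, 0, 0.01], [0, 0, -0.018, 0, 0, 0, 0.01], [0, 0, -0.01, 0, 0, 0, 0.01], [0, 0, -0.006, 0, 0, 0, 0.01], [0, 0, -0.003, 0, 0, 0, 0.01], [0, 0, 0, 0, 0, 0, 0.01], [0, 0, 0, 0, 0, 0, 0.01]]]}}

```text
clock: 26.87
position: [0.5395, -0.0276, 0.093]
ee_rot: [0.001, 0.614, 0.79, 0.0]
contact_force: [-0.7, 0.7, -2.7]
width: 0.0249
```

Over the pad with no contact yet. Lowering in millimetre steps.

>>> {"fn": "move_arm", "kwargs": {"series": [[[0, 0, -0.003, 0, 0, 0, 0.01], [0, 0, -0.002, 0, 0, 0, 0.01], [0, 0, -0.001, 0, 0, 0, 0.01], [0, 0, 0, 0, 0, 0, 0.01], [0, 0, 0, 0, 0, 0, 0.01]]]}}

```text
clock: 27.28
position: [0.5388, -0.0273, 0.0864]
ee_rot: [0.0, 0.614, 0.79, 0.0]
contact_force: [1.2, -0.2, -1.7]
width: 0.0248
```

>>> {"fn": "move_arm", "kwargs": {"series": [[[0, 0, -0.001, 0, 0, 0, 0.01], [0, 0, 0, 0, 0, 0, 0.01], [0, 0, 0, 0, 0, 0, 0.01]]]}}

```text
clock: 27.53
position: [0.5391, -0.0273, 0.0856]
ee_rot: [0.0, 0.614, 0.79, 0.0]
contact_force: [0.1, 0.5, -1.2]
width: 0.0249
```

>>> {"fn": "move_arm", "kwargs": {"series": [[[0, 0, -0.0007, 0, 0, 0, 0.01], [0, 0, 0, 0, 0, 0, 0.01], [0, 0, 0, 0, 0, 0, 0.01]]]}}

```text
clock: 27.78
position: [0.5391, -0.0274, 0.0853]
ee_rot: [0.0, 0.614, 0.79, 0.0]
contact_force: [-1.3, -0.5, 5.0]
width: 0.0245
```

It's seated. Easing up 0.6 mm, then opening gently.

>>> {"fn": "move_arm", "kwargs": {"series": [[[0, 0, 0.0006, 0, 0, 0, 0.01], [0, 0, 0, 0, 0, 0, 0.01], [0, 0, 0, 0, 0, 0, 0.026], [0, 0, 0, 0, 0, 0, 0.028], [0, 0, 0, 0, 0, 0, 0.032], [0, 0, 0, 0, 0, 0, 0.045], [0, 0, 0, 0, 0, 0, 0.065], [0, 0, 0, 0, 0, 0, 0.0854], [0, 0, 0, 0, 0, 0, 0.0854], [0, 0, 0, 0, 0, 0, 0.0854], [0, 0, 0, 0, 0, 0, 0.0854]]]}}

```text
clock: 28.7
position: [0.5389, -0.0273, 0.0852]
ee_rot: [0.0, 0.614, 0.79, 0.0]
contact_force: [-0.3, 0.0, -0.2]
width: 0.0853
```

Run:
```python
from fit import *
st()
snap('scene','s14');snap('wrist','w14')
crop('s14',170,60,310,230,4,'s14b')
crop('w14',0,0,512,384,1.5,'w14b')
```

```text
{'clock': 28.7, 'qpos': [-0.1796, 0.3594, 1.8111, 0.0, 0.971, -0.4291], 'position': [0.5389, -0.0273, 0.0852], 'ee_rot': [0.0001, 0.6137, 0.7896, 0.0], 'contact_force': [-0.2633, 0.0114, -0.1511], 'moment': [0.0389, 0.04, -0.0209], 'width': 0.0853}
```

View pics/s14b.png

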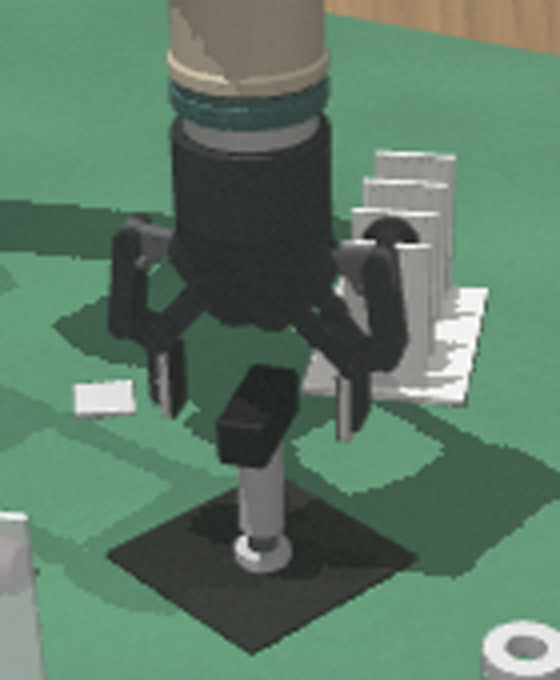

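View pics/w14b.png

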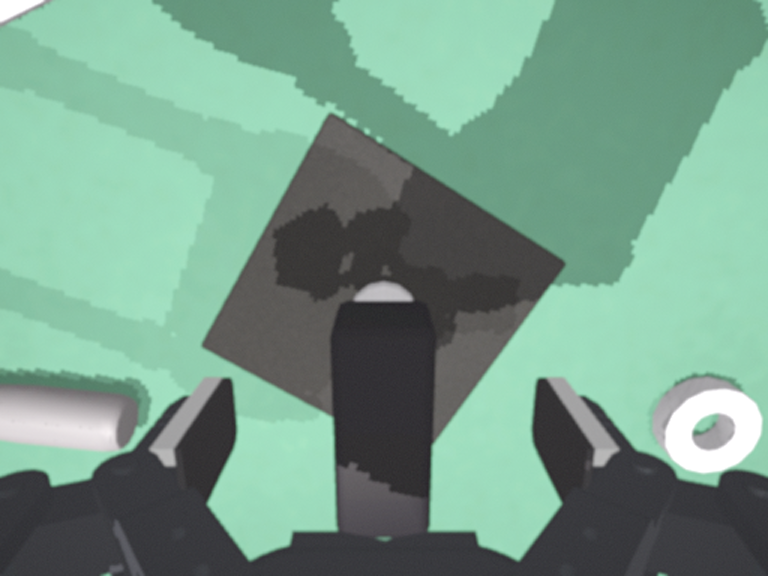

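It's upright on the pad, released, and the fingers are well clear on both sides. Rising straight up, then a final look.

>>> {"fn": "move_arm", "kwargs": {"series": [[[0, 0, 0.005, 0, 0, 0, 0.0854], [0, 0, 0.012, 0, 0, 0, 0.0854], [0, 0, 0.02, 0, 0, 0, 0.0854], [0, 0, 0.025, 0, 0, 0, 0.0854], [0, 0, 0.025, 0, 0, 0, 0.0854], [0, 0, 0.025, 0, 0, 0, 0.0854], [0, 0, 0.025, 0, 0, 0, 0.0854], [0, 0, 0.015, 0, 0, 0, 0.0854], [0, 0, 0, 0, 0, 0, 0.0854], [0, 0, 0, 0, 0, 0, 0.0854], [0, 0, 0, 0, 0, 0, 0.0854]]]}}

```text
clock: 29.72
position: [0.5381, -0.0271, 0.2363]
ee_rot: [-0.001, 0.614, 0.79, -0.0]
contact_force: [-0.4, 0.7, 0.4]
width: 0.0857
```

Run:
```python
from fit import *
st()
snap('scene','s15');snap('top','t15')
crop('s15',0,0,512,384,1.5,'s15b')
d=cv2.absdiff(cv2.imread('pics/top0.png'),cv2.imread('pics/t15.png'))
a=cv2.imread('pics/top0.png');b=cv2.imread('pics/t15.png')
cv2.imwrite('pics/t15b.png',np.vstack([a,b])[:, :][:, :] if 0 else cv2.resize(b,None,fx=1.5,fy=1.5))
```

```text
{'clock': 29.7167, 'qpos': [-0.1796, 0.2258, 1.59, 0.0001, 1.3276, -0.4291], 'position': [0.5381, -0.0271, 0.2363], 'ee_rot': [-0.0008, 0.6137, 0.7896, -0.0004], 'contact_force': [-0.4071, 0.7189, 0.4377], 'moment': [0.0078, 0.0399, -0.0537], 'width': 0.0857}
```

View pics/s15b.png

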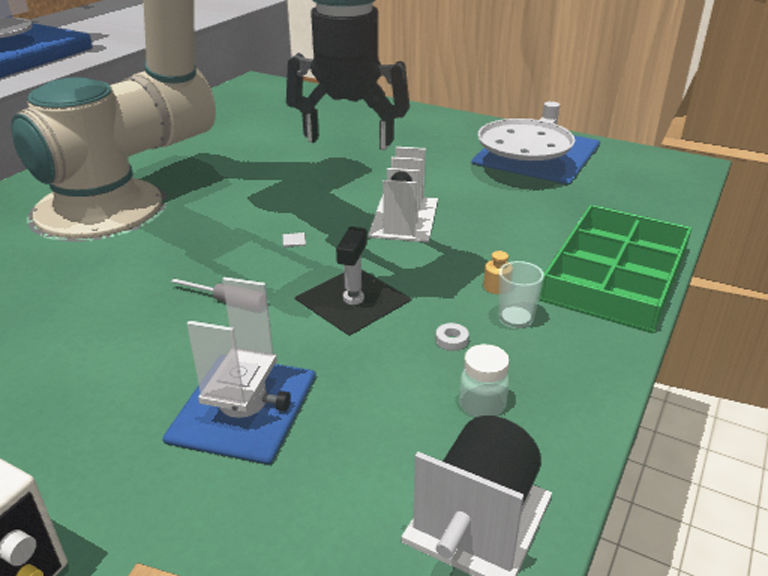

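View pics/t15b.png

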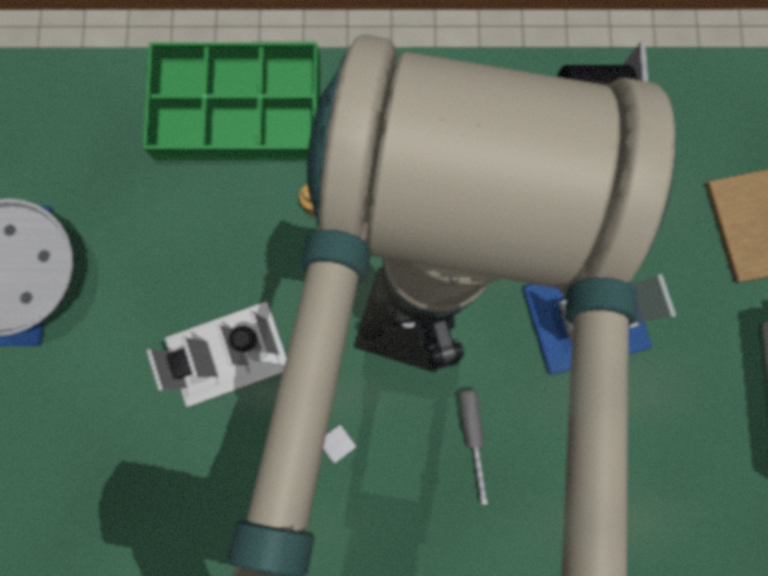

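The punch stands upright near the pad's centre, with its foot at about (352,297) in the scene view. The rack tools, driver, spare coupon, collar, jar, weight and beaker sit at the same pixels as at the start, and the arm is clear of everything. Handing in.

```bash
python3 -c "
from rig import manip
print(manip.sign_off())"
```

```text
the job is handed in; nothing more can be done
None
```

The job is done and handed in at about 30 s of the 72 s allowed; the hand-in reports no verdict.

- **First placing:** I took the punch out of the rack by its bar ends, stood it on the rest pad and let go. I then took it again across the handle's thickness.
- **Pressing:** I lowered it between the guards. It touched the coupon at a tool height of about 138 mm, which puts the coupon top at about 56–58 mm. By travel the foot went in about 6.5 mm, and by force (about 13.5 N) about 7.5 mm. It held steady for over 1.2 s.
- **Lifting and return:** I lifted it straight up, stood it on the pad again, let go and moved the arm clear.

**Last checks:**
- **Punch:** the final pictures show it upright and free near the pad's centre with its foot out.
- **Other things:** everything else looks unmoved in the scene view. The arm hid part of the top view.
- **Contact:** the wrist force is at noise level.

**Where readings disagreed:**
- **Foot on the mark:** the cameras differed by about 1–2 mm along y on absolute position. Comparing foot to mark, both the wrist view and the scene and top views put the foot within about 1.5 mm, against the 4 mm limit.
- **Sideways force:** about 2–3.5 N acted during the press. Neither the tool reading nor the pictures showed any sliding or tilt.

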